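Put the pole feet away in the locking rack

TASK

Put all the hexagonal pole feet away in the locking rack: lift the lever out of its notch, swing it through the slot and let it drop into the notch at the other end, so that the keeper arm clears the tray; then stand every foot flange-down in the tray, close-packed so that each one's flat sides touch the flat sides of at least two others. Last, lift the lever again, swing it back and let it drop fully home in its first notch, with the keeper arm over the feet; leave the paint tin, bottle and filling knife where they are.

Things in the scene. Friction and masses are not known exactly. Their poses are not given: they have to be found in the camera images.
- rack: dark steel rack fixed to the bench: shallow tray, and past its +y end a post with the lever and a curved grey gate. Origin: centre of the tray's underside, at bench height; y along the tray towards the post, x across, z up. Tray inside 140 (x) by 226 mm (y), walls 14 mm above its floor. Two staggered rows of three feet along y fit with 15 mm to spare.
- tray_floor (a point): centre of the tray's inner floor, 6 mm above the bench; axes as rack
- lever_pivot (a point): foot of the lever's vertical post, at bench height, 170 mm along +y from the rack's origin; axes as rack (does not turn with the lever). The gate is an 8 mm thick curved wall 72 mm from the post's axis, 152 mm tall, on the grip's side; the lever's bar passes through its slot.
- lever_grip (a point): on the axis of the lever's upright round rubber grip (30 mm thick, 64 mm tall, on the steel bar 135 mm from the post's axis), 18 mm below the grip's top, 32 mm above the bar; 130 mm above the bench when the lever is down. Best gripped from above with a finger on either side of the bar, the hand turning with the lever.
- keeper_tip (a point): underside of the free end of the keeper arm: a flat aluminium arm 50 mm wide, 10 mm thick, on the lever across from the grip, reaching 266 mm from the post's axis. Its underside is 84 mm above the bench when the lever is down, 8 mm above the stems of feet standing in the tray.
- lever_swing (a joint): turn of the lever about its post, rad, counter-clockwise from above. 0 = locked: grip on the rack's +y side of the post, keeper arm over the tray; 1.5 = open: grip on the rack's -x side, keeper arm out to +x, clear of the tray. Stops at 0 and 1.5; light friction (1 to 2 N at the grip), stays where left.
- lever_lift (a joint): height of the whole lever up its post, m: 0 = down, 0.040 = top stop. Takes about 7 N; falls back by its weight. Between the notches (at swing 0 and 1.5, 4 mm of play either side of the bar) the slot's sill holds it up at 0.024: lift 0.028 to 0.036 before swinging; let down within 0.04 rad of a notch's middle it drops home to 0.
- foot0: steel pole foot, upright, about 0.35 kg, may be absent: hexagonal flange 60 mm across flats (69 across corners), 24 mm thick; square stem 28 x 28 mm from its middle up to 70 mm above the underside. Origin: centre of underside; z up the stem; x and y normal to the stem's faces; x also normal to one pair of the hexagon's flats, y points at a corner.
- foot1: steel pole foot, upright, about 0.35 kg, may be absent: hexagonal flange 60 mm across flats (69 across corners), 24 mm thick; square stem 28 x 28 mm from its middle up to 70 mm above the underside. Origin: centre of underside; z up the stem; x and y normal to the stem's faces; x also normal to one pair of the hexagon's flats, y points at a corner.
- foot2: steel pole foot, upright, about 0.35 kg, may be absent: hexagonal flange 60 mm across flats (69 across corners), 24 mm thick; square stem 28 x 28 mm from its middle up to 70 mm above the underside. Origin: centre of underside; z up the stem; x and y normal to the stem's faces; x also normal to one pair of the hexagon's flats, y points at a corner.
- foot3: steel pole foot, upright, about 0.35 kg, may be absent: hexagonal flange 60 mm across flats (69 across corners), 24 mm thick; square stem 28 x 28 mm from its middle up to 70 mm above the underside. Origin: centre of underside; z up the stem; x and y normal to the stem's faces; x also normal to one pair of the hexagon's flats, y points at a corner.
- foot4: steel pole foot, upright, about 0.35 kg, may be absent: hexagonal flange 60 mm across flats (69 across corners), 24 mm thick; square stem 28 x 28 mm from its middle up to 70 mm above the underside. Origin: centre of underside; z up the stem; x and y normal to the stem's faces; x also normal to one pair of the hexagon's flats, y points at a corner.
- foot5: steel pole foot, upright, about 0.35 kg, may be absent: hexagonal flange 60 mm across flats (69 across corners), 24 mm thick; square stem 28 x 28 mm from its middle up to 70 mm above the underside. Origin: centre of underside; z up the stem; x and y normal to the stem's faces; x also normal to one pair of the hexagon's flats, y points at a corner.
- paint_tin: bystander: white paint tin 90 mm across, 110 mm tall; origin centre of underside. leave alone
- cleaner_bottle: bystander: white bottle 66 mm across, 190 mm tall; origin centre of underside. leave alone
- filling_knife: bystander: filling knife about 170 mm long lying flat; origin under its middle. leave alone
There are look-alikes about, which are no part of the job. Leave any green look-alike of the foot3 alone.

How it is judged:
By the outcome, as a careful person would: the job done as asked, in the order asked, and still so for the second after the job is handed in, with the robot touching nothing.
Of foot0, foot1, foot2, foot3, foot4, foot5 only 4 to 6 are there at a start; the rules pass over those that are not, and their reading is None.
At some moment in a run one of foot0, foot1, foot2, foot3, foot4, foot5 may be knocked a few centimetres aside while the robot is not near it.
It also fails if it takes over 210 s, if anything falls off the work surface, if the arm or the gripper's body presses on something with over 40 N, if the wrist force passes 120 N, or if a joint passes its speed limit or range.

ROBOT

A 6-joint arm with a two-finger parallel gripper is mounted at the origin on the work surface. World frame = base frame: x ahead of the robot, y to its left, z up, the work surface at z = 0. Lengths are in m, angles in rad, forces in N, time in s.
With the tool pointing down it reaches from about 0.325 to 1 m from the base axis. Payload 5.1 kg.
Tool frame: the origin (TCP) lies midway between the tips of the shut fingers; the grasp point (between the pads) lies 19 mm behind it; z points along the fingers, y is the line along which they close (so a half turn about z gives the same grasp; the last joint's range is limited). The gripper opens to 85 mm and grips with 20 to 120 N. Pads are 22 mm wide; open, the fingers measure 114 mm over their backs; the gripper's body (76 mm by 85 mm) begins 54 mm behind the grasp point. The pads swing forward as they close: fully open they stand 13 mm farther back than shut.
Start: joints at [-1.268, 0.124, 1.65, -0, 1.367, -0.083], TCP at [0.245, -0.602, 0.231] pointing down, gripper open.
Joint ranges: [-2.61, 2.61], [-1.02, 2.33], [0.03, 2.71], [-1.35, 4.49], [0.32, 2.68], [-2.91, 2.91]. Speed limits (rad/s): [2.57, 2.57, 3.14, 3.14, 3.14, 3.14].

INTERFACE

Orientations are given as a rotation vector (axis times angle).
In Python, from cell import bot gives the robot as it stands.
- The arm moves only by the tool jog_arm, never from a script. Its argument "targets" is one flat list of numbers, 6 for each row, row after row: the shift along the world's x, y, z scaled (see below), then the turn, a rotation vector about the world's x, y, z scaled (see below). A call has 1 to 10 rows; each row shifts and turns the commanded pose from where the row before left it; what a row does not reach is not made up. The controller multiplies each number of a shift by 0.02 m and each number of a turn by 0.1 rad. A row lasts 1/10 s, in which the tool goes at most 50 mm and 8.59 degrees, less where a joint would pass 70% of its speed; a pose out of reach is approached as far as the arm can. A call with a number of a shift or a turn outside -1 to 1 is refused whole. A call with a gripper value outside its range is refused whole. "grip" is the opening, from -1 (shut) to 1 (fully open), set as the call begins (left out, the last holds). The fingers move at their own pace and stop on an object; "force" is the grip in N (left out, the last holds). Time passes only in rows, so rows that do not move let the fingers close. It gives the time, the measured TCP pose, the force, the opening and the grip force at its end, in the units of the state.
- bot.read_state(): the state, without advancing time (a new reading comes with each control period).
- bot.capture(name): name is "scene" or "top" or "wrist"; returns the picture (400x640x3 uint8, red, green, blue); there is no depth.
- bot.camera_info(name): a dict with "K" (3x3 intrinsics, pixels), "position" and "attitude" of the camera in the world. Camera axes: x right, y down, z forward; pixel columns grow to the right and rows downward; lengths in m; the calibration is good to about 2 mm. A picture is of the moment at which its call begins: read the wrist's pose just before it. camera_info takes no time and is no camera call; for the wrist camera it gives the pose at the moment of the call.
- bot.hand_in(): hands the job in; it is judged then, once.
The state is a dict: "clock": time; "qpos": joint angles; "joint_vel": joint speeds; "joint_torque": joint torques, N m; "eef_pos": TCP position; "eef_rot": TCP orientation; "contact_force": force on the tool from outside, world axes, zero at the start; "wrist_torque": the same for the moment, N m; "finger_gap": finger opening in m; "grasp_force": force on a finger pad.
Only numpy, scipy, OpenCV 4.12 (cv2) and the standard library are available. Lean on these libraries where they do the work, as an engineer would, in place of code of your own. Each camera call takes 0.05 s, during which the arm holds its last target. There are 200 camera calls.

## Working session

There is one attempt and no reset: what is moved stays moved. The work goes in short steps, Python scripts to look and compute and a tool call to move; the robot and the scene stay as the last step left them, time stands still between calls to the robot, and variables do not carry over. Pictures are saved under pics/ and viewed, at most 17 in all, crops included, and the job is handed in when it is done.

Besides the shell and the picture viewer there is one more tool, called after "Emit:" as name(argument=value, ...) on one line, values as JSON. jog_arm: Moves the arm, as the interface text tells. Its arguments: {"type":"object","properties":{"targets":{"type":"array"},"grip":{"type":"number"},"force":{"type":"number"}},"required":["targets"]}

```bash
mkdir -p pics; ls; python3 - <<'E'
from cell import bot
import cv2
s=bot.read_state();print(s)
for n in("scene","top"):
    cv2.imwrite(f"pics/{n}0.png",bot.capture(n)[:,:,::-1]);print(bot.camera_info(n))
E
```

```text
pics
{'clock': 0.0, 'qpos': array([-1.26763572e+00,  1.24490752e-01,  1.65162862e+00, -3.68560863e-05,
        1.36751124e+00, -8.25830757e-02]), 'joint_vel': array([ 0.00028387,  0.00019776, -0.00091468,  0.00054053,  0.00126115,
       -0.00146058]), 'joint_torque': array([ 8.31188154e-04, -4.23614681e+01, -3.65450907e+01, -3.28804708e-05,
        6.86976287e-03, -1.34086253e-05]), 'eef_pos': array([ 0.24435717, -0.60167805,  0.23008913]), 'eef_rot': array([-3.08135426e+00, -6.01799069e-01,  4.08425143e-04]), 'contact_force': array([ 1.20886042,  0.17457535, -0.53732896]), 'wrist_torque': array([-0.04595112,  0.00700905, -0.0454052 ]), 'grasp_force': 0.0, 'finger_gap': 0.08544625867043637}
{'K': array([[467.09042254,   0.        , 313.19791881],
       [  0.        , 467.09042254, 199.17060309],
       [  0.        ,   0.        ,   1.        ]]), 'position': array([1.43314811, 0.06982145, 1.04219375]), 'attitude': array([-1.72060141, -1.82129775,  0.75788758])}
{'K': array([[449.07622199,   0.        , 319.20172174],
       [  0.        , 449.07622199, 205.82114455],
       [  0.        ,   0.        ,   1.        ]]), 'position': array([ 0.39092441, -0.02514435,  1.512408  ]), 'attitude': array([-2.1567542 ,  2.1902006 , -0.05953301])}
```

View pics/top0.png

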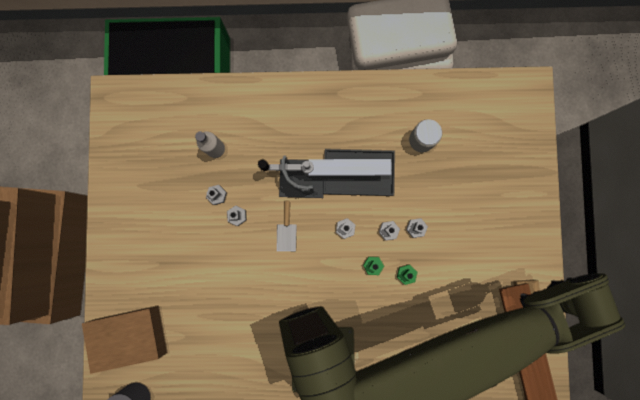

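View pics/scene0.png

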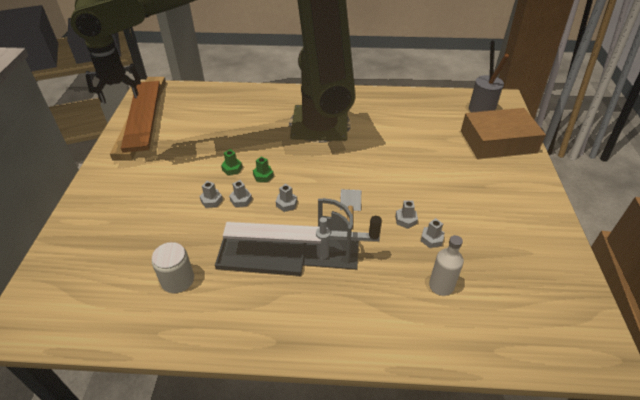

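The top view shows five silver feet near (216,195), (236,215), (345,229), (389,231) and (417,229), with two green look-alikes at (373,266) and (407,274). The post is near (307,167), the grip near (263,165), and the tray spans about x 323–395. The scene view agrees, and everything is upright.

```bash
cat > h.py <<'E'
import numpy as np,cv2
from scipy.spatial.transform import Rotation as R
from cell import bot
def ray(n,px,info=None):
    c=info or bot.camera_info(n)
    d=np.linalg.inv(c["K"])@np.array([px[0],px[1],1.]);return c["position"],R.from_rotvec(c["attitude"]).apply(d)
def plane(n,px,z,info=None):
    p,d=ray(n,px,info);return (p+d*(z-p[2])/d[2]).round(4)
def proj(n,X,info=None):
    c=info or bot.camera_info(n)
    q=c["K"]@R.from_rotvec(c["attitude"]).inv().apply(np.array(X)-c["position"]);return (q[:2]/q[2]).round(1)
def tool(yaw): return R.from_euler('z',yaw)*R.from_rotvec([np.pi,0,0])
def st():
    s=bot.read_state();r=R.from_rotvec(s["eef_rot"]);y=r.as_matrix()[:,1];z=r.as_matrix()[:,2]
    print("t %.1f"%s["clock"],"tcp",s["eef_pos"].round(4),"yaw(yaxis) %.3f"%np.arctan2(y[1],y[0]),"tilt",z.round(3)[:2],"F",s["contact_force"].round(1),"gap %.4f gf %.1f"%(s["finger_gap"],s["grasp_force"]),"q",s["qpos"].round(2));return s
E
python3 - <<'E'
from h import *
st();print(bot.camera_info("wrist"))
for px in [(216,195),(236,215),(345,229),(389,231),(417,229),(373,266)]:print(px,plane("top",px,.0))
im=cv2.imread("pics/top0.png");a=im[140:290,190:450]
cv2.imwrite("pics/t1.png",cv2.resize(a,None,fx=3.07,fy=3.07,interpolation=cv2.INTER_CUBIC))
im=cv2.imread("pics/scene0.png");a=im[145:305,190:455]
cv2.imwrite("pics/s1.png",cv2.resize(a,None,fx=3,fy=3,interpolation=cv2.INTER_CUBIC))
E
```

```text
t 0.1 tcp [ 0.2444 -0.6017  0.2302] yaw(yaxis) -1.185 tilt [-0.001  0.002] F [0.1 0.2 0.4] gap 0.0854 gf 0.0 q [-1.27  0.12  1.65  0.    1.37 -0.08]
{'K': array([[324.79223778,   0.        , 319.7668644 ],
       [  0.        , 324.79223778, 206.67862017],
       [  0.        ,   0.        ,   1.        ]]), 'position': array([ 0.31739885, -0.57361705,  0.37281744]), 'attitude': array([ 2.38283757, -1.60476132, -0.25565222])}
(216, 195) [0.5472 0.3549 0.    ]
(236, 215) [0.478  0.2867 0.    ]
(345, 229) [ 0.4251 -0.0811  0.    ]
(389, 231) [ 0.4162 -0.2284  0.    ]
(417, 229) [ 0.4215 -0.322   0.    ]
(373, 266) [ 0.3004 -0.1721  0.    ]
```

View pics/t1.png

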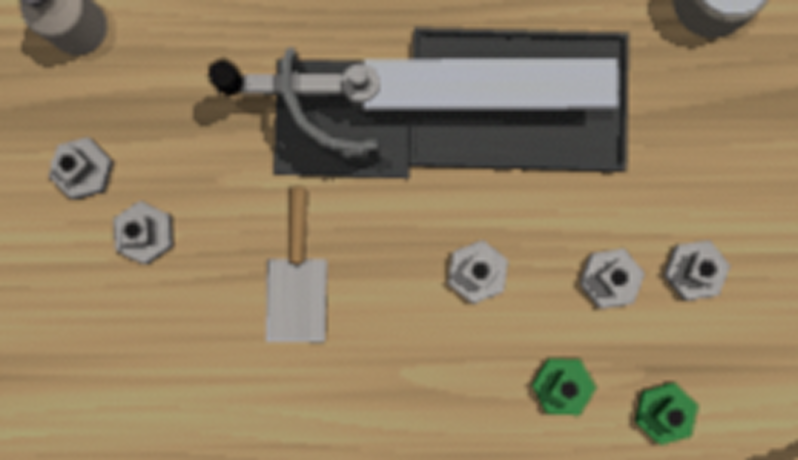

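View pics/s1.png

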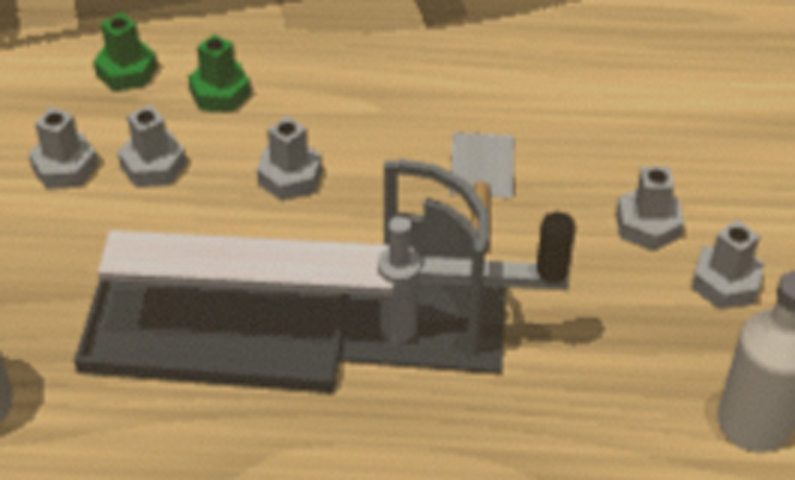

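The crops show dark holes on the stem tops, clear hexagon flanges, and the lever down in its locked notch. Next I measure all of these with masks.

```bash
cat >> h.py <<'E'
def hole(n,im,guess,r=7,th=60):
    "subpixel centre of darkest blob near guess px"
    g=cv2.cvtColor(im,cv2.COLOR_BGR2GRAY).astype(float);x,y=np.round(guess).astype(int)
    a=g[y-r:y+r+1,x-r:x+r+1];w=np.clip(th-a,0,None);yy,xx=np.mgrid[-r:r+1,-r:r+1]
    return np.array([x+(w*xx).sum()/w.sum(),y+(w*yy).sum()/w.sum()])
def tri(p1,d1,p2,d2):
    A=np.stack([d1,-d2],1);t=np.linalg.lstsq(A,p2-p1,rcond=None)[0];a=p1+d1*t[0];b=p2+d2*t[1];return ((a+b)/2).round(4),round(float(np.linalg.norm(a-b)),4)
E
python3 - <<'E'
from h import *
T=cv2.imread("pics/top0.png");S=cv2.imread("pics/scene0.png")
t=lambda u,v:(190+u/3.07,140+v/3.07); s=lambda u,v:(190+u/3,145+v/3)
F=[((67,163),(738,235)),((132,230),(657,175)),((480,270),(287,128)),((618,278),(146,117)),((706,269),(55,118))]
for a,b in F:
    p=hole("top",T,t(*a),4,70);q=hole("scene",S,s(*b),4,70)
    print(p.round(1),q.round(1),"top@.07",plane("top",p,.07),"tri",*tri(*ray("top",p),*ray("scene",q)))
# grip
for z in(.148,):print("grip top",plane("top",t(218,72),z),"scene",plane("scene",s(558,217),z))
print("post tri",*tri(*ray("top",t(363,78)),*ray("scene",s(401,222))))
for c in [(415,30),(627,36),(626,170),(410,168)]:print("tray",plane("top",t(*c),.02))
for c in [(95,285),(78,362),(333,380)]:print("tray scene",plane("scene",s(*c),.02))
for c in [(618,59),(618,107),(364,107),(364,60)]:print("keeper",plane("top",t(*c),.094))
# hexagon contours
hsv=cv2.cvtColor(T,cv2.COLOR_BGR2HSV);m=(hsv[...,1]<55).astype(np.uint8)*255
n,l,stt,c=cv2.connectedComponentsWithStats(m)
for i in range(1,n):
    if 100<stt[i,4]<900 and 190<c[i][0]<450 and 140<c[i][1]<290: print(stt[i],c[i].round(1),plane("top",c[i],.02))
E
```

```text
[211.9 193. ] [435.8 222.8] top@.07 [0.5466 0.3507 0.07  ] tri [0.5464 0.3508 0.0723] 0.0012
[232.7 214.5] [408.6 203.2] top@.07 [0.4758 0.283  0.07  ] tri [0.4756 0.282  0.0743] 0.0002
[345.9 227.7] [285.  187.3] top@.07 [ 0.4277 -0.0815  0.07  ] tri [ 0.4276 -0.0816  0.0737] 0.0003
[391.1 230.1] [238.  183.6] top@.07 [ 0.4177 -0.2256  0.07  ] tri [ 0.4177 -0.2256  0.0728] 0.0009
[419.8 227.3] [207.5 184.2] top@.07 [ 0.4255 -0.3173  0.07  ] tri [ 0.4255 -0.3172  0.073 ] 0.0011
grip top [0.6271 0.1788 0.148 ] scene [0.6045 0.1773 0.148 ]
post tri [0.6181 0.0377 0.1481] 0.0086
tray [ 0.6918 -0.0188  0.02  ]
tray [ 0.6809 -0.2501  0.02  ]
tray [ 0.534 -0.245  0.02 ]
tray [ 0.54  -0.011  0.02 ]
tray scene [ 0.597  -0.2481  0.02  ]
tray scene [ 0.6871 -0.2456  0.02  ]
tray scene [ 0.6943 -0.0142  0.02  ]
keeper [ 0.6425 -0.229   0.094 ]
keeper [ 0.5924 -0.2277  0.094 ]
keeper [0.597  0.0351 0.094 ]
keeper [0.6463 0.0344 0.094 ]
[195 131  29  27 515] [209.5 143.8] [0.7197 0.3726 0.02  ]
[206 185  20  20 293] [215.8 194.4] [0.5472 0.3506 0.02  ]
[227 206  19  20 293] [236.1 215.5] [0.4753 0.2822 0.02  ]
[336 219  19  20 292] [345.2 228.3] [ 0.4271 -0.081   0.02  ]
[407 218  21  20 304] [416.6 227.7] [ 0.4254 -0.317   0.02  ]
[379 221  21  19 298] [389.  230.3] [ 0.4183 -0.2256  0.02  ]
[277 224  20  28 506] [286.1 237.4] [0.3997 0.1156 0.02  ]
```

Emit:
jog_arm(targets=[0.47,0.97,0.05,0,0,0.3,0.47,0.97,0.05,0,0,0.3,0.47,0.97,0.05,0,0,0.3,0.47,0.97,0.05,0,0,0.3,0.47,0.97,0.05,0,0,0.3,0.47,0.97,0.05,0,0,0.3,0.47,0.97,0.05,0,0,0.3,0.47,0.97,0.05,0,0,0.3,0.47,0.97,0.05,0,0,0.3,0.47,0.97,0.05,0,0,0.3], grip=1)

```text
clock: 1.1
eef_pos: [0.3392, -0.4065, 0.2415]
eef_rot: [2.957, 1.06, 0.0]
contact_force: [0.1, -0.2, -0.6]
finger_gap: 0.0856
grasp_force: 0.0
```

Emit:
jog_arm(targets=[0.47,0.97,0.05,0,0,0.3,0.47,0.97,0.05,0,0,0.3,0.47,0.97,0.05,0,0,0.3,0.47,0.97,0.05,0,0,0.3,0.47,0.97,0.05,0,0,0.3,0.47,0.97,0.05,0,0,0.3,0.47,0.97,0.05,0,0,0.3,0.47,0.97,0.05,0,0,0.3,0.47,0.97,0.05,0,0,0.3,0.47,0.97,0.05,0,0,0.3])

```text
clock: 2.1
eef_pos: [0.4328, -0.2125, 0.2515]
eef_rot: [2.765, 1.49, 0.0]
contact_force: [0.6, -0.0, -0.4]
finger_gap: 0.0855
grasp_force: 0.0
```

Emit:
jog_arm(targets=[0.47,0.97,0.05,0,0,0.3,0.47,0.97,0.05,0,0,0.3,0.47,0.97,0.05,0,0,0.3,0.47,0.97,0.05,0,0,0.3,0.47,0.97,0.05,0,0,0.3,0.47,0.97,0.05,0,0,0.3,0.47,0.97,0.05,0,0,0.3,0.47,0.97,0.05,0,0,0.3,0.47,0.97,0.05,0,0,0.3,0.47,0.97,0.05,0,0,0.3])

```text
clock: 3.1
eef_pos: [0.5264, -0.0185, 0.2615]
eef_rot: [2.511, 1.887, 0.0]
contact_force: [0.6, -1.0, 0.5]
finger_gap: 0.0858
grasp_force: 0.0
```

```bash
python3 - <<'E'
from h import *
st();i=bot.camera_info("wrist");print(i);cv2.imwrite("pics/w1.png",bot.capture("wrist")[:,:,::-1]);np.save("w1.npy",i,allow_pickle=True)
E
```

```text
t 3.1 tcp [ 0.5264 -0.0185  0.2615] yaw(yaxis) -0.282 tilt [ 0. -0.] F [ 0.6 -1.   0.5] gap 0.0858 gf 0.0 q [-0.14 -0.17  1.89 -0.    1.42  0.15]
{'K': array([[324.79223778,   0.        , 319.7668644 ],
       [  0.        , 324.79223778, 206.67862017],
       [  0.        ,   0.        ,   1.        ]]), 'position': array([0.54820289, 0.05592408, 0.40416351]), 'attitude': array([ 2.80359699, -0.3992668 , -0.0626683 ])}
```

View pics/w1.png

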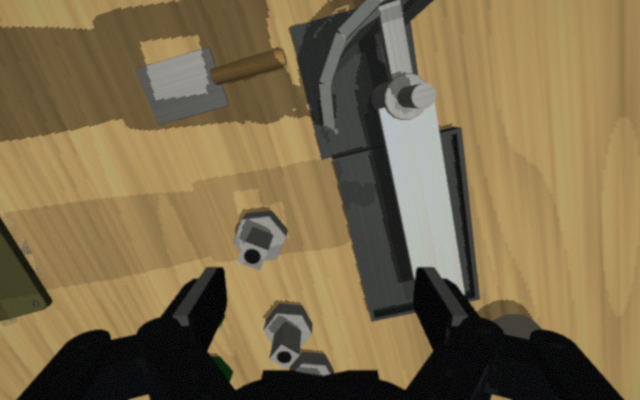

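The wrist view shows the tray corners at about (371,319) and (479,298), the left wall junction at about (333,158), the post top at about (424,95), and a foot's hole at (252,256).

```bash
python3 - <<'E'
from h import *
i=np.load("w1.npy",allow_pickle=True).item()
for p,z in [((371,319),.02),((479,298),.02),((333,158),.02),((460,127),.02),((252,256),.07),((284,356),.07),((424,95),.148),((413,281),.094),((463,294),.094),((379,113),.094),((437,107),.094),((405,97),.094)]:print(p,plane("w",p,z,i))
E
```

```text
(371, 319) [ 0.5364 -0.2417  0.02  ]
(479, 298) [ 0.686  -0.2499  0.02  ]
(333, 158) [ 0.5456 -0.0093  0.02  ]
(460, 127) [ 0.6956 -0.0156  0.02  ]
(252, 256) [ 0.4277 -0.0827  0.07  ]
(284, 356) [ 0.4189 -0.2262  0.07  ]
(424, 95) [0.6243 0.0389 0.148 ]
(413, 281) [ 0.5937 -0.1496  0.094 ]
(463, 294) [ 0.6433 -0.1809  0.094 ]
(379, 113) [0.5977 0.0314 0.094 ]
(437, 107) [0.6498 0.0218 0.094 ]
(405, 97) [0.6235 0.0384 0.094 ]
```

Emit:
jog_arm(targets=[0.47,0.97,0.05,0,0,0.3,0.47,0.97,0.05,0,0,0.3,0.47,0.97,0.05,0,0,0.3,0.47,0.97,0.05,0,0,0.3,0.47,0.97,0.05,0,0,0.3,0.47,0.97,0.05,0,0,0.3,0.47,0.97,0.05,0,0,0.3,0.47,0.97,0.05,0,0,0.3,0.47,0.97,0.05,0,0,0.2,0.47,0.97,0.05,0,0,0.2])

```text
clock: 4.15
eef_pos: [0.6202, 0.175, 0.2715]
eef_rot: [2.225, 2.218, -0.0]
contact_force: [0.3, -0.7, 0.3]
finger_gap: 0.0849
grasp_force: 0.0
```

```bash
python3 - <<'E'
from h import *
st();i=bot.camera_info("wrist");cv2.imwrite("pics/w2.png",bot.capture("wrist")[:,:,::-1]);np.save("w2.npy",i,allow_pickle=True)
E
```

```text
t 4.2 tcp [0.6202 0.175  0.2715] yaw(yaxis) -0.003 tilt [-0. -0.] F [ 0.3 -0.7  0.3] gap 0.0849 gf 0.0 q [ 0.19  0.09  1.62 -0.    1.43  0.2 ]
```

View pics/w2.png

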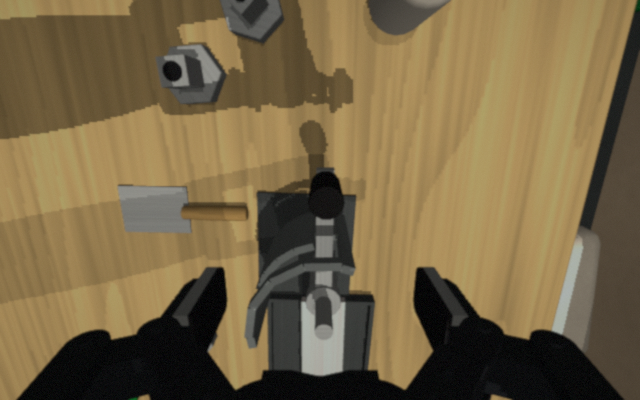

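The wrist view shows the grip top at about (327,204), the post top at (324,328) and the bar between them.

```bash
python3 - <<'E'
from h import *
i=np.load("w2.npy",allow_pickle=True).item()
im=cv2.imread("pics/w2.png");g=im.max(2)[165:230,300:352]
n,l,s,c=cv2.connectedComponentsWithStats((g<28).astype(np.uint8))
print(s[1:],c[1:]+[300,165])
for p,z in [((327,204),.148),((324,328),.148),((172,71),.07),((270,295),.02),((373,295),.02),((325,230),.09),((325,250),.09)]:print(p,plane("w",p,z,i))
E
```

```text
[[   0    7   44   46 1357]
 [   0   46    5    4   12]] [[324.02431835 196.16949153]
 [302.16666667 212.25      ]]
(327, 204) [0.6262 0.169  0.148 ]
(324, 328) [0.6236 0.0417 0.148 ]
(172, 71) [0.4755 0.2818 0.07  ]
(270, 295) [ 0.5497 -0.0042  0.02  ]
(373, 295) [ 0.6937 -0.0048  0.02  ]
(325, 230) [0.6254 0.1215 0.09  ]
(325, 250) [0.6254 0.0979 0.09  ]
```

Emit:
jog_arm(targets=[0.35,0,-1,0,0,-0.35,0,0,-1,0,0,0,0,0,-1,0,0,0,0,0,-1,0,0,0,0,0,-1,0,0,0,0,0,-1,0,0,0,0,0,-1,0,0,0,0,0,-0.9,0,0,0])

```text
clock: 5.0
eef_pos: [0.6268, 0.1737, 0.1124]
eef_rot: [-2.265, -2.177, 0.001]
contact_force: [-0.4, 0.4, -0.4]
finger_gap: 0.0855
grasp_force: 0.0
```

Emit:
jog_arm(targets=[0,0,0,0,0,0,0,0,0,0,0,0,0,0,0,0,0,0,0,0,0,0,0,0,0,0,0,0,0,0,0,0,0,0,0,0,0,0,0,0,0,0], grip=-1, force=60)

```text
clock: 5.7
eef_pos: [0.6283, 0.1742, 0.1147]
eef_rot: [2.265, 2.176, 0.003]
contact_force: [-0.4, 2.1, 5.0]
finger_gap: 0.0286
grasp_force: 59.0
```

Emit:
jog_arm(targets=[0,0,0.4,0,0,0,0,0,0.4,0,0,0,0,0,0.4,0,0,0,0,0,0.4,0,0,0,0,0,0,0,0,0,0,0,0,0,0,0])

```text
clock: 6.3
eef_pos: [0.6276, 0.1737, 0.1455]
eef_rot: [2.265, 2.176, 0.0]
contact_force: [2.8, 1.7, -5.4]
finger_gap: 0.0285
grasp_force: 59.9
```

```bash
python3 - <<'E'
from h import *
st()
E
```

```text
t 6.3 tcp [0.6276 0.1737 0.1455] yaw(yaxis) -0.040 tilt [0. 0.] F [ 2.8  1.7 -5.4] gap 0.0285 gf 59.9 q [ 0.19  0.19  1.72 -0.    1.23  0.23]
```

```bash
python3 - <<'E'
import numpy as np
P=np.array([.6233,.0400]);g=np.array([.6276,.1737])-P
p=[P+[np.cos(a)*g[0]-np.sin(a)*g[1],np.sin(a)*g[0]+np.cos(a)*g[1]] for a in np.arange(16)*.1]
print((np.diff(p,axis=0)/.02).round(2).tolist(),p[-1])
E
```

```text
[[-0.67, -0.01], [-0.66, -0.08], [-0.65, -0.14], [-0.64, -0.21], [-0.61, -0.27], [-0.58, -0.33], [-0.54, -0.39], [-0.5, -0.44], [-0.46, -0.49], [-0.41, -0.53], [-0.35, -0.57], [-0.29, -0.6], [-0.23, -0.63], [-0.17, -0.65], [-0.1, -0.66]] [0.49023909 0.05374679]
```

Emit:
jog_arm(targets=[-0.67,-0.01,0,0,0,1,-0.66,-0.08,0,0,0,1,-0.65,-0.14,0,0,0,1,-0.64,-0.21,0,0,0,1,-0.61,-0.27,0,0,0,1])

```text
clock: 6.8
eef_pos: [0.5625, 0.1593, 0.1449]
eef_rot: [1.651, 2.672, -0.0]
contact_force: [3.4, -0.6, -5.3]
finger_gap: 0.0289
grasp_force: 60.2
```

Emit:
jog_arm(targets=[-0.58,-0.33,0,0,0,1,-0.54,-0.39,0,0,0,1,-0.5,-0.44,0,0,0,1,-0.46,-0.49,0,0,0,1,-0.41,-0.53,0,0,0,1])

```text
clock: 7.3
eef_pos: [0.5128, 0.1156, 0.1451]
eef_rot: [0.939, 2.998, 0.0]
contact_force: [5.6, 0.5, -5.9]
finger_gap: 0.029
grasp_force: 60.1
```

Emit:
jog_arm(targets=[-0.35,-0.57,0,0,0,1,-0.29,-0.6,0,0,0,1,-0.23,-0.63,0,0,0,1,-0.17,-0.65,0,0,0,1,-0.1,-0.66,0,0,0,1,0,0,0,0,0,0,0,0,0,0,0,0])

```text
clock: 8.0
eef_pos: [0.4902, 0.0543, 0.1452]
eef_rot: [-0.178, -3.136, -0.003]
contact_force: [3.1, 3.0, -5.2]
finger_gap: 0.0289
grasp_force: 60.3
```

```bash
python3 - <<'E'
from h import *
st()
E
```

```text
t 8.0 tcp [0.4902 0.0543 0.1452] yaw(yaxis) 1.457 tilt [-0.     0.002] F [ 3.1  3.  -5.2] gap 0.0289 gf 60.3 q [ 0.   -0.16  2.08  0.    1.22 -1.46]
```

Emit:
jog_arm(targets=[0,0,-0.4,0,0,0,0,0,-0.4,0,0,0,0,0,-0.4,0,0,0,0,0,-0.3,0,0,0,0,0,0,0,0,0])

```text
clock: 8.5
eef_pos: [0.49, 0.0542, 0.1153]
eef_rot: [-0.174, -3.135, -0.001]
contact_force: [-2.1, 3.6, -0.6]
finger_gap: 0.0285
grasp_force: 61.3
```

Emit:
jog_arm(targets=[0,0,0,0,0,0,0,0,0,0,0,0,0,0,0,0,0,0,0,0,0,0,0,0,0,0,0,0,0,0,0,0,0,0,0,0], grip=1)

```text
clock: 9.1
eef_pos: [0.4904, 0.0536, 0.1153]
eef_rot: [0.174, 3.137, -0.0]
contact_force: [-0.9, 0.5, 0.3]
finger_gap: 0.0855
grasp_force: 0.0
```

Emit:
jog_arm(targets=[0,0,1,0,0,0,0,0,1,0,0,0,0,0,1,0,0,0,0,0,1,0,0,0,0,0,1,0,0,0,0,0,1,0,0,0,0,0,1,0,0,0])

```text
clock: 9.8
eef_pos: [0.4902, 0.0537, 0.2561]
eef_rot: [-0.174, -3.137, 0.0]
contact_force: [0.6, -0.0, 0.2]
finger_gap: 0.0857
grasp_force: 0.0
```

```bash
python3 - <<'E'
from h import *
st();i=bot.camera_info("wrist");cv2.imwrite("pics/w3.png",bot.capture("wrist")[:,:,::-1]);np.save("w3.npy",i,allow_pickle=True)
s=bot.capture("scene")[:,:,::-1];cv2.imwrite("pics/s3.png",cv2.resize(s[145:305,190:455],None,fx=3,fy=3,interpolation=cv2.INTER_CUBIC));cv2.imwrite("pics/s3f.png",s)
E
```

```text
t 9.8 tcp [0.4902 0.0537 0.2561] yaw(yaxis) 1.460 tilt [-0. -0.] F [ 0.6 -0.   0.2] gap 0.0857 gf 0.0 q [ 0.   -0.25  1.96 -0.    1.43 -1.46]
```

View pics/s3.png

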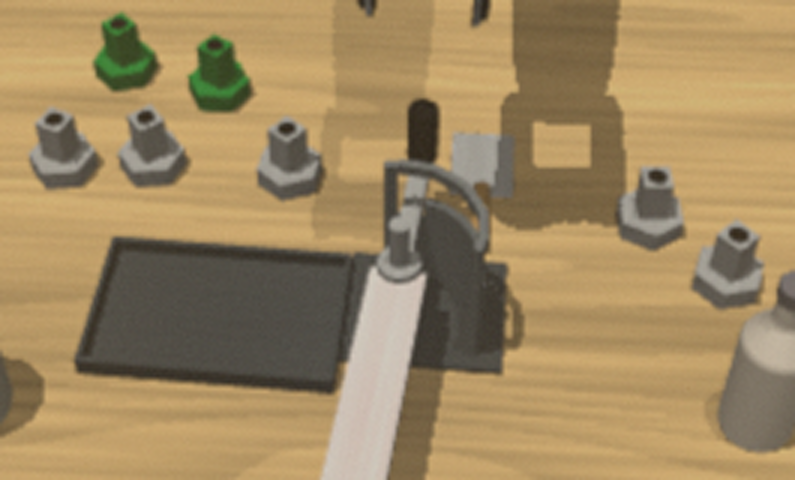

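View pics/w3.png

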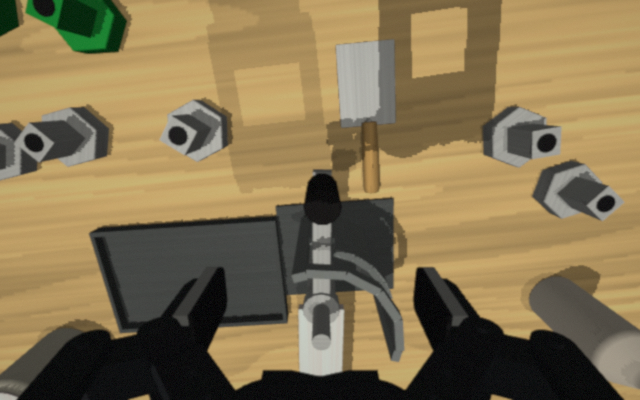

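The lever is in the open notch with the keeper clear of the tray. In the wrist view the tray's outer corners are at (91,233), (283,217), (287,321) and (120,331), and feet 0–3 are visible. Now I get the foot yaws.

```bash
python3 - <<'E'
from h import *
i=np.load("w3.npy",allow_pickle=True).item()
for p in [(91,233),(283,217),(287,321),(120,331)]:print("tray",plane("w",p,.02,i))
T=cv2.imread("pics/top0.png");hsv=cv2.cvtColor(T,cv2.COLOR_BGR2HSV);m=(hsv[...,1]<55).astype(np.uint8)*255
ci=bot.camera_info("top")
for k,(x,y) in enumerate([(216,194),(236,215),(345,228),(389,230),(417,228)]):
    a=cv2.resize(hsv[y-14:y+15,x-14:x+15,1],None,fx=8,fy=8,interpolation=cv2.INTER_CUBIC);b=(a<60).astype(np.uint8)
    c=max(cv2.findContours(b,cv2.RETR_EXTERNAL,cv2.CHAIN_APPROX_NONE)[0],key=cv2.contourArea);h=cv2.convexHull(c)[:,0].astype(float)
    q=np.array([plane("top",(x-14+(u+.5)/8-.5,y-14+(v+.5)/8-.5),.018,ci)[:2] for u,v in h])
    th=np.radians(np.arange(0,180,.5));w=np.array([np.ptp(q@[np.cos(t),np.sin(t)]) for t in th])
    f=(w*np.exp(6j*th)).sum();ph=np.degrees(np.angle(f))/6  # corner dirs (max width)
    print("foot",k,"corner dir deg mod60 %.1f"%(ph%60),"w %.4f-%.4f"%(w.min(),w.max()))
W=cv2.imread("pics/w3.png")
t=[cv2.resize(W[y:y+52,x:x+62],None,fx=6,fy=6,interpolation=cv2.INTER_CUBIC) for x,y in [(530,170),(480,100),(164,100),(24,105)]]
cv2.imwrite("pics/m3.png",np.vstack([np.hstack(t[:2]),np.hstack(t[2:])]))
E
```

```text
tray [ 0.5359 -0.2423  0.02  ]
tray [0.5417 0.0009 0.02  ]
tray [ 0.6934 -0.0159  0.02  ]
tray [ 0.6838 -0.2502  0.02  ]
foot 0 corner dir deg mod60 43.9 w 0.0625-0.0712
foot 1 corner dir deg mod60 3.8 w 0.0618-0.0706
foot 2 corner dir deg mod60 50.6 w 0.0615-0.0690
foot 3 corner dir deg mod60 38.0 w 0.0614-0.0696
foot 4 corner dir deg mod60 37.6 w 0.0616-0.0707
```

View pics/m3.png

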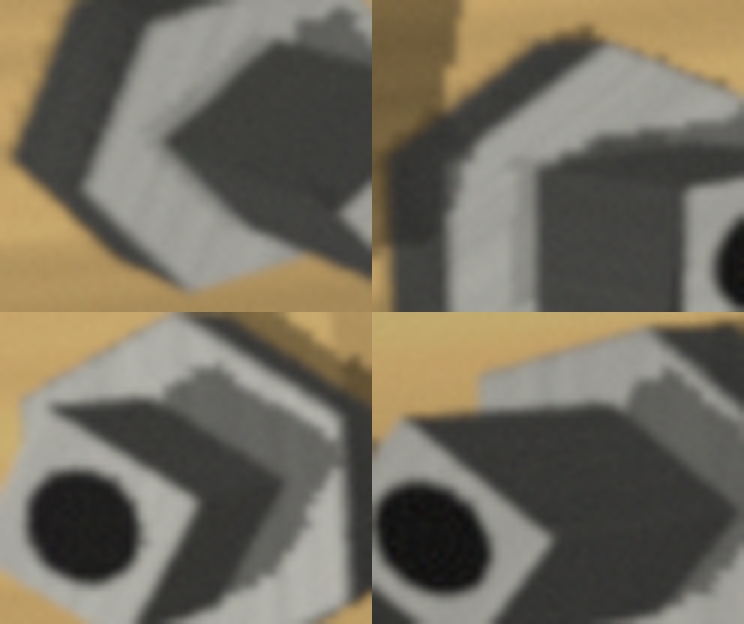

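```bash
python3 - <<'E'
from h import *
i=np.load("w3.npy",allow_pickle=True).item()
def d(n,p,q,z):
    a=plane("w",q,z,i)-plane("w",p,z,i);print(n,"%.1f"%(np.degrees(np.arctan2(a[1],a[0]))%180))
d("f1 top",(531.8,131.7),(531.8,152),.07);d("f1 base",(507.8,128.7),(507.8,152),.024)
d("f0 base a",(557.5,193.3),(575.8,177.5),.024);d("f0 base b",(557.5,193.3),(570.8,207),.024);
d("f2",(172.3,116),(197.3,130.8),.07);d("f3",(29.5,122.7),(54.2,143),.07)
for n,p in [("f0",(604,203.5)),("f1",(547,143)),("f2",(178,135)),("f3",(33.5,143.5))]:print(n,plane("w",p,.07,i))
E
```

```text
f1 top 5.0
f1 base 3.7
f0 base a 131.9
f0 base b 43.0
f2 51.7
f3 38.1
f0 [0.5474 0.3494 0.07  ]
f1 [0.4761 0.2828 0.07  ]
f2 [ 0.4273 -0.0821  0.07  ]
f3 [ 0.4194 -0.2278  0.07  ]
```

Emit:
jog_arm(targets=[-0.45,-0.97,0,0,0,-0.81,-0.45,-0.97,0,0,0,-0.81,-0.45,-0.97,0,0,0,-0.81,-0.45,-0.97,0,0,0,-0.81,-0.45,-0.97,0,0,0,-0.81,-0.45,-0.97,0,0,0,-0.81,-0.45,-0.97,0,0,0,-0.81,0,0,-1,0,0,0,0,0,-1,0,0,0,0,0,-1,0,0,0])

```text
clock: 10.9
eef_pos: [0.4267, -0.0822, 0.1934]
eef_rot: [-1.045, -2.962, 0.0]
contact_force: [0.2, 1.3, -0.1]
finger_gap: 0.0855
grasp_force: 0.0
```

```bash
cat >> h.py <<'E'
FEET=dict(f0=(.547,.350),f1=(.4758,.2825),f2=(.4275,-.082),f3=(.419,-.227),f4=(.4255,-.3173))
def check():
    for n in("top","scene"):
        im=bot.capture(n)[:,:,::-1].copy()
        for k,(x,y) in FEET.items():
            p=hole(n,im,proj(n,(x,y,.07)),4,70)
            print(n,k,plane(n,p,.0725)[:2],end="  ")
        print()
E
python3 - <<'E'
from h import *
st();check()
E
```

```text
t 10.9 tcp [ 0.4267 -0.0822  0.1934] yaw(yaxis) 0.892 tilt [-0.001  0.   ] F [ 0.2  1.3 -0.1] gap 0.0855 gf 0.0 q [-0.31 -0.35  2.15 -0.    1.35 -1.21]
top f0 [0.5463 0.3501]  top f1 [0.4757 0.2825]  top f2 [ 0.4196 -0.0796]  top f3 [ 0.4181 -0.2256]  top f4 [ 0.4255 -0.3168]  
scene f0 [0.5463 0.3513]  scene f1 [0.4738 0.2824]  scene f2 [ 0.4263 -0.0817]  scene f3 [ 0.4174 -0.226 ]  scene f4 [ 0.4251 -0.3182]
```

Emit:
jog_arm(targets=[0,0,-1,0,0,0,0,0,-1,0,0,0,0,0,-1,0,0,0,0,0,-1,0,0,0,0,0,-1,0,0,0,0,0,-1,0,0,0,0,0,-1,0,0,0,0,0,-0.9,0,0,0])

```text
clock: 11.8
eef_pos: [0.4276, -0.082, 0.0369]
eef_rot: [1.044, 2.963, -0.0]
contact_force: [1.3, 0.6, 0.9]
finger_gap: 0.0854
grasp_force: 0.0
```

Emit:
jog_arm(targets=[0,0,0,0,0,0,0,0,0,0,0,0,0,0,0,0,0,0,0,0,0,0,0,0,0,0,0,0,0,0,0,0,0,0,0,0,0,0,0,0,0,0], grip=-1, force=50)

```text
clock: 12.5
eef_pos: [0.4287, -0.0823, 0.0388]
eef_rot: [1.044, 2.96, 0.001]
contact_force: [-0.3, 2.3, 6.1]
finger_gap: 0.0272
grasp_force: 50.5
```

Emit:
jog_arm(targets=[0,0,1,0,0,0,0,0,1,0,0,0,0,0,1,0,0,0,0,0,1,0,0,0,0,0,0,0,0,0])

```text
clock: 13.0
eef_pos: [0.4286, -0.0825, 0.1193]
eef_rot: [1.043, 2.959, -0.0]
contact_force: [0.7, -0.5, -3.9]
finger_gap: 0.0273
grasp_force: 50.8
```

```bash
cat >> h.py <<'E'
O=np.array([.6155,-.1287]);PSI=-.042;EX=np.array([np.cos(PSI),np.sin(PSI)]);EY=np.array([-EX[1],EX[0]])
def W(x,y): return O+x*EX+y*EY
def rk(p): d=np.array(p[:2])-O;return (np.array([d@EX,d@EY])*1000).round(1)
def go(xy,z,yaw_deg,n=None):
    s=st();e=s["eef_pos"];r=R.from_rotvec(s["eef_rot"]).as_matrix();yw=np.degrees(np.arctan2(r[1,1],r[0,1]));dy=(yaw_deg-yw+90)%180-90
    d=np.array([xy[0]-e[0],xy[1]-e[1],z-e[2]])/.02;u=np.radians(dy)/.1
    n=n or int(np.ceil(max(abs(d).max(),abs(u))));print("to",xy,"rows",n,"each",(d/n).round(3),"rz %.3f"%(u/n))
E
python3 - <<'E'
from h import *
print(W(-26,-79));go(W(-26,-79),.114,57.6)
E
```

```text
[-28.67859596 -77.96735326]
t 13.0 tcp [ 0.4286 -0.0825  0.1193] yaw(yaxis) 0.893 tilt [ 0.004 -0.002] F [ 0.7 -0.5 -3.9] gap 0.0273 gf 50.8 q [-0.31 -0.28  2.22 -0.    1.19 -1.21]
to [-28.67859596 -77.96735326] rows 3895 each [-0.374 -1.    -0.   ] rz 0.000
```

```bash
python3 - <<'E'
from h import *
go(W(-.026,-.079),.119,57.6)
E
```

```text
t 13.0 tcp [ 0.4286 -0.0825  0.1193] yaw(yaxis) 0.893 tilt [ 0.004 -0.002] F [ 0.7 -0.5 -3.9] gap 0.0273 gf 50.8 q [-0.31 -0.28  2.22 -0.    1.19 -1.21]
to [ 0.5862059  -0.20653865] rows 8 each [ 0.985 -0.775 -0.002] rz 0.140
```

Emit:
jog_arm(targets=[0.98,-0.78,0,0,0,0.14,0.98,-0.78,0,0,0,0.14,0.98,-0.78,0,0,0,0.14,0.98,-0.78,0,0,0,0.14,0.98,-0.78,0,0,0,0.14,0.98,-0.78,0,0,0,0.14,0.98,-0.78,0,0,0,0.14,0.98,-0.78,0,0,0,0.14,0,0,0,0,0,0,0,0,0,0,0,0])

```text
clock: 14.0
eef_pos: [0.5829, -0.2064, 0.1147]
eef_rot: [-0.876, -3.012, -0.001]
contact_force: [0.1, 0.3, -4.3]
finger_gap: 0.0272
grasp_force: 50.7
```

Emit:
jog_arm(targets=[0,0,-1,0,0,0,0,0,-1,0,0,0,0,0,-1,0,0,0,0,0,-0.4,0,0,0,0,0,0,0,0,0])

```text
clock: 14.5
eef_pos: [0.5822, -0.2057, 0.0472]
eef_rot: [-0.875, -3.013, -0.001]
contact_force: [-0.9, 0.6, -4.1]
finger_gap: 0.0272
grasp_force: 50.7
```

Emit:
jog_arm(targets=[0,0,-0.1,0,0,0,0,0,-0.1,0,0,0,0,0,0,0,0,0])

```text
clock: 14.8
eef_pos: [0.5845, -0.207, 0.046]
eef_rot: [0.877, 3.016, -0.0]
contact_force: [-0.4, -0.4, -3.7]
finger_gap: 0.0273
grasp_force: 50.7
```

Emit:
jog_arm(targets=[0,0,-0.1,0,0,0,0,0,0,0,0,0])

```text
clock: 15.0
eef_pos: [0.5851, -0.2072, 0.0449]
eef_rot: [0.876, 3.015, -0.0]
contact_force: [-1.3, 1.1, 1.4]
finger_gap: 0.0275
grasp_force: 51.5
```

```bash
python3 - <<'E'
from h import *
print(rk(st()["eef_pos"]))
E
```

```text
t 15.0 tcp [ 0.5851 -0.2072  0.0449] yaw(yaxis) 1.005 tilt [ 0.002 -0.001] F [-1.3  1.1  1.4] gap 0.0275 gf 51.5 q [-0.43  0.24  1.85 -0.    1.05 -1.43]
[-27.1 -79.7]
```

Emit:
jog_arm(targets=[0,-0.1,0,0,0,0,0,-0.1,0,0,0,0,0,0,0,0,0,0])

```text
clock: 15.3
eef_pos: [0.5855, -0.2107, 0.0449]
eef_rot: [0.877, 3.014, 0.002]
contact_force: [0.6, 4.7, 6.0]
finger_gap: 0.0273
grasp_force: 52.1
```

Emit:
jog_arm(targets=[0,-0.1,0,0,0,0,0,-0.1,0,0,0,0,0,0,0,0,0,0])

```text
clock: 15.6
eef_pos: [0.5855, -0.2124, 0.045]
eef_rot: [0.878, 3.016, 0.008]
contact_force: [-0.7, 12.2, 8.6]
finger_gap: 0.0274
grasp_force: 52.5
```

Emit:
jog_arm(targets=[0,-0.1,0,0,0,0,0,0,0,0,0,0])

```text
clock: 15.8
eef_pos: [0.5855, -0.2127, 0.0451]
eef_rot: [-0.878, -3.015, -0.013]
contact_force: [-0.4, 17.9, 11.2]
finger_gap: 0.0276
grasp_force: 52.9
```

Emit:
jog_arm(targets=[0,0.15,0.05,0,0,0,0,0,0,0,0,0])

```text
clock: 16.0
eef_pos: [0.5852, -0.2123, 0.0449]
eef_rot: [0.876, 3.016, 0.004]
contact_force: [3.3, 7.7, 3.3]
finger_gap: 0.0271
grasp_force: 51.6
```

Emit:
jog_arm(targets=[0,0,0,0,0,0,0,0,0,0,0,0,0,0,0,0,0,0,0,0,0,0,0,0], grip=0.2)

```text
clock: 16.4
eef_pos: [0.5841, -0.2143, 0.0443]
eef_rot: [0.877, 3.016, -0.001]
contact_force: [-0.9, 0.5, -0.1]
finger_gap: 0.0512
grasp_force: 0.0
```

Emit:
jog_arm(targets=[0,0,1,0,0,0,0,0,1,0,0,0,0,0,1,0,0,0,0,0,1,0,0,0,0,0,1,0,0,0,0,0,0,0,0,0], grip=0.2)

```text
clock: 17.0
eef_pos: [0.5861, -0.2151, 0.1481]
eef_rot: [0.876, 3.01, -0.002]
contact_force: [1.0, -0.5, 0.9]
finger_gap: 0.051
grasp_force: 0.0
```

```bash
python3 - <<'E'
from h import *
check();go(FEET["f3"],.145,38)
E
```

```text
top f0 [0.5463 0.3502]  top f1 [0.4757 0.2825]  top f2 [ 0.4136 -0.0942]  top f3 [ 0.4169 -0.2382]  top f4 [ 0.4255 -0.3168]  
scene f0 [0.5462 0.3512]  scene f1 [0.4738 0.2824]  scene f2 [nan nan]  scene f3 [ 0.4235 -0.2316]  scene f4 [ 0.4246 -0.3122]  
t 17.1 tcp [ 0.5842 -0.2141  0.1442] yaw(yaxis) 1.005 tilt [ 0.001 -0.   ] F [-0.6  0.  -0.4] gap 0.0512 gf 0.0 q [-0.44  0.13  1.79 -0.    1.22 -1.44]
to (0.419, -0.227) rows 9 each [-0.918 -0.072  0.004] rz -0.379h.py:20: RuntimeWarning: invalid value encountered in scalar divide
  return np.array([x+(w*xx).sum()/w.sum(),y+(w*yy).sum()/w.sum()])
```

```bash
python3 - <<'E'
from h import *
st();i=bot.camera_info("wrist");im=bot.capture("wrist")[:,:,::-1].copy()
for k,(x,y) in FEET.items():print(k,proj("w",(x,y,.07),i))
print("A1",proj("w",(*W(-.026,-.083),.076),i))
s=bot.capture("scene")[:,:,::-1][140:220,180:320];t=bot.capture("top")[:,:,::-1][190:270,330:470]
s=cv2.resize(s,None,fx=2.85,fy=2.85);t=cv2.resize(t,None,fx=2.85,fy=2.85)
cv2.imwrite("pics/m4.png",np.hstack([np.vstack([s,t]),cv2.resize(im,None,fx=.6,fy=1.14)])[:,:783]);
E
```

```text
t 17.1 tcp [ 0.5842 -0.2141  0.1442] yaw(yaxis) 1.005 tilt [ 0.001 -0.   ] F [-0.6  0.  -0.4] gap 0.0512 gf 0.0 q [-0.44  0.13  1.79 -0.    1.22 -1.44]
f0 [1482.6 -582.7]
f1 [1296.7 -692.1]
f2 [ 374.8 -152.1]
f3 [151.2   4.2]
f4 [ 50.3 101.4]
A1 [327.2 220.1]
```

View pics/m4.png

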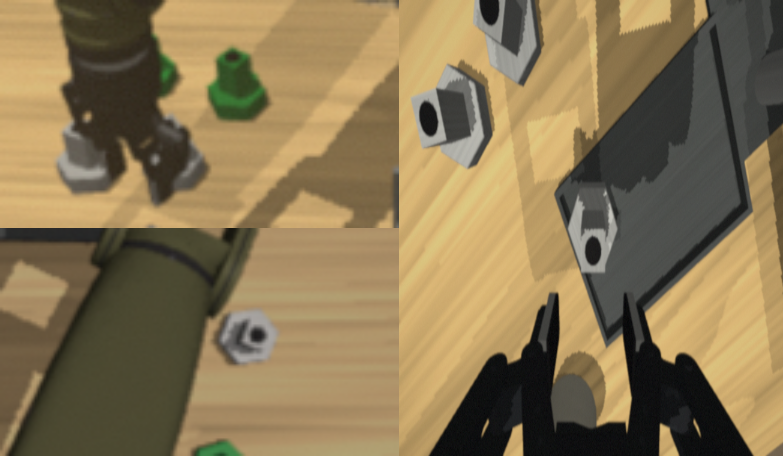

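The montage confirms that f3 and f4 are unmoved (f3's hole at wrist pixel (148,7), f4's at (48,103)). Foot A1 stands in the tray near the −y wall.

Emit:
jog_arm(targets=[-0.92,-0.07,0,0,0,-0.38,-0.92,-0.07,0,0,0,-0.38,-0.92,-0.07,0,0,0,-0.38,-0.92,-0.07,0,0,0,-0.38,-0.92,-0.07,0,0,0,-0.38,-0.92,-0.07,0,0,0,-0.38,-0.92,-0.07,0,0,0,-0.38,-0.92,-0.07,0,0,0,-0.38,-0.92,-0.07,0,0,0,-0.38,0,0,0,0,0,0], grip=0.7)

```text
clock: 18.25
eef_pos: [0.4166, -0.226, 0.1428]
eef_rot: [-1.378, -2.82, -0.0]
contact_force: [0.2, -0.2, 0.3]
finger_gap: 0.0727
grasp_force: 0.0
```

Emit:
jog_arm(targets=[0,0,-1,0,0,0,0,0,-1,0,0,0,0,0,-1,0,0,0,0,0,-1,0,0,0,0,0,-1,0,0,0,0,0,-0.4,0,0,0,0,0,0,0,0,0])

```text
clock: 18.95
eef_pos: [0.4178, -0.2256, 0.0346]
eef_rot: [-1.375, -2.821, -0.001]
contact_force: [-0.6, 0.3, 0.1]
finger_gap: 0.0727
grasp_force: 0.0
```

Emit:
jog_arm(targets=[0,0,0,0,0,0,0,0,0,0,0,0,0,0,0,0,0,0,0,0,0,0,0,0,0,0,0,0,0,0,0,0,0,0,0,0], grip=-1, force=50)

```text
clock: 19.55
eef_pos: [0.4196, -0.227, 0.0376]
eef_rot: [1.376, 2.821, -0.0]
contact_force: [1.2, 1.1, 5.9]
finger_gap: 0.0275
grasp_force: 51.4
```

Emit:
jog_arm(targets=[0,0,1,0,0,0,0,0,1,0,0,0,0,0,1,0,0,0,0,0,1,0,0,0,0,0,0.3,0,0,0,0,0,0,0,0,0])

```text
clock: 20.15
eef_pos: [0.4184, -0.2264, 0.1222]
eef_rot: [1.377, 2.823, -0.0]
contact_force: [-0.3, -0.9, -5.0]
finger_gap: 0.0273
grasp_force: 50.5
```

```bash
python3 - <<'E'
from h import *
go(W(-.026,-.017),.125,57.6)
E
```

```text
t 20.1 tcp [ 0.4184 -0.2264  0.1222] yaw(yaxis) 0.663 tilt [ 0. -0.] F [-0.3 -0.9 -5. ] gap 0.0273 gf 50.5 q [-0.61 -0.18  2.13 -0.    1.18 -1.27]
to [ 0.58880914 -0.14459333] rows 9 each [0.946 0.454 0.016] rz 0.380
```

Emit:
jog_arm(targets=[0.94,0.45,0,0,0,0.38,0.94,0.45,0,0,0,0.38,0.94,0.45,0,0,0,0.38,0.94,0.45,0,0,0,0.38,0.94,0.45,0,0,0,0.38,0.94,0.45,0,0,0,0.38,0.94,0.45,0,0,0,0.38,0.94,0.45,0,0,0,0.38,0.94,0.45,0,0,0,0.38,0,0,0,0,0,0])

```text
clock: 21.15
eef_pos: [0.5882, -0.1441, 0.1199]
eef_rot: [-0.873, -3.015, -0.001]
contact_force: [-0.1, 0.2, -3.7]
finger_gap: 0.0271
grasp_force: 51.0
```

Emit:
jog_arm(targets=[0,0,-1,0,0,0,0,0,-1,0,0,0,0,0,-1,0,0,0,0,0,-0.6,0,0,0,0,0,0,0,0,0,0,0,0,0,0,0])

```text
clock: 21.75
eef_pos: [0.5874, -0.1455, 0.05]
eef_rot: [-0.877, -3.016, 0.0]
contact_force: [-0.1, 0.5, -3.3]
finger_gap: 0.0271
grasp_force: 50.8
```

```bash
python3 - <<'E'
from h import *
print(rk(st()["eef_pos"]))
E
```

```text
t 21.8 tcp [ 0.5874 -0.1455  0.05  ] yaw(yaxis) 1.005 tilt [-0.001  0.   ] F [-0.1  0.5 -3.3] gap 0.0271 gf 50.8 q [-0.33  0.2   1.89 -0.    1.05 -1.34]
[-27.4 -18. ]
```

Emit:
jog_arm(targets=[0,0,-0.1,0,0,0,0,0,-0.1,0,0,0,0,0,-0.1,0,0,0,0,0,0,0,0,0])

```text
clock: 22.15
eef_pos: [0.5877, -0.1454, 0.0444]
eef_rot: [0.877, 3.017, -0.0]
contact_force: [-0.0, -0.2, -3.5]
finger_gap: 0.0276
grasp_force: 50.9
```

Emit:
jog_arm(targets=[0,-0.1,0,0,0,0,0,-0.1,0,0,0,0,0,0,0,0,0,0])

```text
clock: 22.45
eef_pos: [0.5879, -0.1498, 0.0445]
eef_rot: [0.877, 3.016, -0.0]
contact_force: [0.2, -0.2, -3.6]
finger_gap: 0.0272
grasp_force: 50.9
```

Emit:
jog_arm(targets=[0,-0.1,0,0,0,0,0,0,0,0,0,0])

```text
clock: 22.65
eef_pos: [0.5878, -0.1517, 0.0444]
eef_rot: [0.877, 3.017, -0.0]
contact_force: [-0.5, -0.0, -3.8]
finger_gap: 0.0275
grasp_force: 50.9
```

Emit:
jog_arm(targets=[0,-0.1,0,0,0,0,0,0,0,0,0,0])

```text
clock: 22.85
eef_pos: [0.5878, -0.1523, 0.0444]
eef_rot: [-0.878, -3.015, -0.004]
contact_force: [-0.1, 4.6, -1.7]
finger_gap: 0.028
grasp_force: 51.2
```

Emit:
jog_arm(targets=[0,-0.1,0,0,0,0,0,0,0,0,0,0])

```text
clock: 23.05
eef_pos: [0.5878, -0.1525, 0.0445]
eef_rot: [-0.878, -3.014, -0.009]
contact_force: [0.1, 11.5, -0.1]
finger_gap: 0.0273
grasp_force: 51.5
```

Emit:
jog_arm(targets=[0,0.13,-0.05,0,0,0,0,0,0,0,0,0])

```text
clock: 23.25
eef_pos: [0.588, -0.1522, 0.0437]
eef_rot: [0.877, 3.017, 0.001]
contact_force: [-0.8, 4.6, -0.7]
finger_gap: 0.0274
grasp_force: 51.3
```

Emit:
jog_arm(targets=[0,0,0,0,0,0,0,0,0,0,0,0,0,0,0,0,0,0,0,0,0,0,0,0], grip=0.2)

```text
clock: 23.65
eef_pos: [0.588, -0.1533, 0.0437]
eef_rot: [0.877, 3.016, -0.001]
contact_force: [-0.2, -0.3, -0.5]
finger_gap: 0.0514
grasp_force: 0.0
```

Emit:
jog_arm(targets=[0,0,1,0,0,0,0,0,1,0,0,0,0,0,1,0,0,0,0,0,1,0,0,0,0,0,1,0,0,0,0,0,0,0,0,0])

```text
clock: 24.25
eef_pos: [0.5899, -0.1537, 0.1472]
eef_rot: [0.875, 3.01, -0.001]
contact_force: [0.3, -0.3, 0.5]
finger_gap: 0.0512
grasp_force: 0.0
```

```bash
cat >> h.py <<'E'
def wr(*pts,th=60,r=7):
    s=bot.read_state();i=bot.camera_info("wrist");im=bot.capture("wrist")[:,:,::-1].copy()
    cv2.imwrite("pics/wl_%d.png"%(s["clock"]*100),im)
    for x,y,z in pts:
        g=proj("w",(x,y,z),i)
        if not(8<g[0]<631 and 8<g[1]<391):print(g,"out");continue
        p=hole("w",im,g,r,th);w=plane("w",p,z,i);print("px",g,p.round(1),"->",w[:2],"rack",rk(w))
E
python3 - <<'E'
from h import *
wr((*FEET["f4"],.07),(*FEET["f3"],.07),(*W(-.027,-.083),.076),(*W(-.027,-.023),.076))
check();go(FEET["f4"],.145,37.6)
E
```

```text
[-17.7 143.9] out
px [72.  55.4] [nan nan] -> [nan nan] rack [nan nan]
px [251.6 252.6] [251.1 251.7] -> [ 0.5843 -0.2105] rack [-27.7 -83. ]
px [323.4 213.5] [323.  214.1] -> [ 0.5878 -0.151 ] rack [-26.7 -23.4]
top f0 [0.5463 0.3502]  top f1 [0.4757 0.2826]  top f2 [ 0.4304 -0.0771]  top f3 [nan nan]  top f4 [ 0.4254 -0.3168]  
scene f0 [0.5464 0.3513]  scene f1 [0.4737 0.2823]  scene f2 [nan nan]  scene f3 [ 0.4197 -0.225 ]  scene f4 [ 0.425 -0.318]  
t 24.4 tcp [ 0.5872 -0.1527  0.1423] yaw(yaxis) 1.005 tilt [-0.001  0.   ] F [-0.2  0.5 -0.8] gap 0.0510 gf 0.0 q [-0.34  0.1   1.83 -0.    1.21 -1.35]
to (0.4255, -0.3173) rows 9 each [-0.899 -0.914  0.015] rz -0.387h.py:20: RuntimeWarning: invalid value encountered in scalar divide
  return np.array([x+(w*xx).sum()/w.sum(),y+(w*yy).sum()/w.sum()])
```

Emit:
jog_arm(targets=[-0.9,-0.91,0,0,0,-0.38,-0.9,-0.91,0,0,0,-0.38,-0.9,-0.91,0,0,0,-0.38,-0.9,-0.91,0,0,0,-0.38,-0.9,-0.91,0,0,0,-0.38,-0.9,-0.91,0,0,0,-0.38,-0.9,-0.91,0,0,0,-0.38,-0.9,-0.91,0,0,0,-0.38,-0.9,-0.91,0,0,0,-0.38,0,0,0,0,0,0], grip=0.7)

```text
clock: 25.4
eef_pos: [0.4235, -0.3175, 0.1414]
eef_rot: [-1.381, -2.818, -0.0]
contact_force: [0.2, -0.1, 0.3]
finger_gap: 0.0729
grasp_force: 0.0
```

Emit:
jog_arm(targets=[0,0,-1,0,0,0,0,0,-1,0,0,0,0,0,-1,0,0,0,0,0,-1,0,0,0,0,0,-1,0,0,0,0,0,-0.4,0,0,0,0,0,0,0,0,0])

```text
clock: 26.1
eef_pos: [0.4248, -0.315, 0.0331]
eef_rot: [-1.375, -2.82, -0.002]
contact_force: [-0.1, 0.5, 0.4]
finger_gap: 0.0725
grasp_force: 0.0
```

Emit:
jog_arm(targets=[0,0,0,0,0,0,0,0,0,0,0,0,0,0,0,0,0,0,0,0,0,0,0,0,0,0,0,0,0,0,0,0,0,0,0,0], grip=-1, force=50)

```text
clock: 26.7
eef_pos: [0.4265, -0.3173, 0.0369]
eef_rot: [1.377, 2.822, -0.001]
contact_force: [-1.5, 0.9, 6.1]
finger_gap: 0.0358
grasp_force: 49.6
```

Emit:
jog_arm(targets=[0,0,1,0,0,0,0,0,1,0,0,0,0,0,1,0,0,0,0,0,1,0,0,0,0,0,0.5,0,0,0,0,0,0,0,0,0])

```text
clock: 27.3
eef_pos: [0.4263, -0.3171, 0.1264]
eef_rot: [1.376, 2.821, -0.001]
contact_force: [-0.6, -0.5, -4.1]
finger_gap: 0.0359
grasp_force: 50.5
```

```bash
python3 - <<'E'
from h import *
go(W(-.027,.043),.125,57.6)
E
```

```text
t 27.3 tcp [ 0.4263 -0.3171  0.1264] yaw(yaxis) 0.663 tilt [ 0.002 -0.002] F [-0.6 -0.5 -4.1] gap 0.0359 gf 50.5 q [-0.74 -0.05  2.01  0.    1.18 -1.4 ]
to [ 0.59032928 -0.08460425] rows 12 each [ 0.683  0.969 -0.006] rz 0.285
```

The finger gap is 36 mm instead of 27, so f4 was gripped across its stem's edges and its stem yaw differs from my assumption. I'll set it down, look and regrip.

Emit:
jog_arm(targets=[0,0,-1,0,0,0,0,0,-1,0,0,0,0,0,-1,0,0,0,0,0,-1,0,0,0,0,0,-0.5,0,0,0,0,0,0,0,0,0])

```text
clock: 27.9
eef_pos: [0.4254, -0.3161, 0.0359]
eef_rot: [-1.376, -2.821, -0.002]
contact_force: [-4.4, 4.9, 8.7]
finger_gap: 0.0352
grasp_force: 49.9
```

Emit:
jog_arm(targets=[0,0,0,0,0,0,0,0,0,0,0,0,0,0,0,0,0,0,0,0,0,0,0,0], grip=0.7)

```text
clock: 28.3
eef_pos: [0.4258, -0.3167, 0.0352]
eef_rot: [1.378, 2.823, -0.0]
contact_force: [0.7, -0.1, -0.2]
finger_gap: 0.0728
grasp_force: 0.0
```

Emit:
jog_arm(targets=[0,0,1,0,0,0,0,0,1,0,0,0,0,0,1,0,0,0,0,0,1,0,0,0,0,0,1,0,0,0,0,0,1,0,0,0,0,0,0,0,0,0])

```text
clock: 29.0
eef_pos: [0.4274, -0.3181, 0.1587]
eef_rot: [1.375, 2.818, -0.003]
contact_force: [-0.1, -0.1, 0.5]
finger_gap: 0.0723
grasp_force: 0.0
```

```bash
python3 - <<'E'
from h import *
st();i=bot.camera_info("wrist");im=bot.capture("wrist")[:,:,::-1].copy();np.save("w5.npy",i,allow_pickle=True)
p=hole("w",im,proj("w",(.4263,-.3171,.07),i),14,60);print(p,plane("w",p,.07,i))
x,y=p.astype(int);print(x-50,y-70);cv2.imwrite("pics/w5.png",cv2.resize(im[y-70:y+40,x-50:x+50],None,fx=5,fy=5,interpolation=cv2.INTER_CUBIC))
E
```

```text
t 29.0 tcp [ 0.4274 -0.3181  0.1587] yaw(yaxis) 0.663 tilt [ 0.005 -0.004] F [-0.1 -0.1  0.5] gap 0.0723 gf 0.0 q [-0.74 -0.08  1.99  0.    1.23 -1.4 ]
[319.23644361 207.79139177] [ 0.4253 -0.3175  0.07  ]
269 137
```

View pics/w5.png

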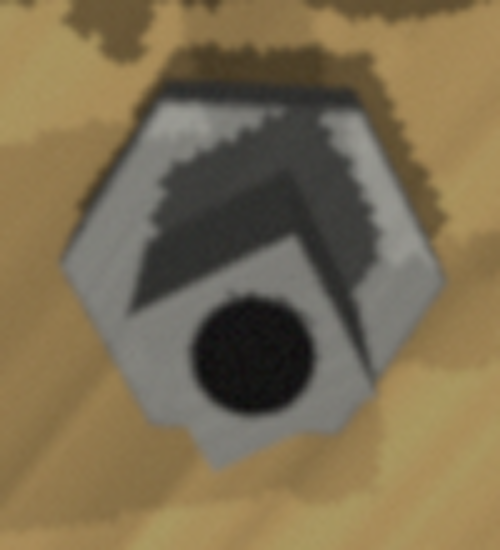

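The crop shows the stem's top edge from (130,312) to (293,235), which is about 63° in the world. The flange corners at (63,260) and (442,275) give about 36°. So foot y is about 155°, and I regrip at yaw −25° and place at −2.4°.

Emit:
jog_arm(targets=[0,0,0,0,0,-1,0,0,0,0,0,-1,0,0,0,0,0,-1,0,0,0,0,0,-1,0,0,0,0,0,-1,0,0,0,0,0,-1,0,0,0,0,0,-1,0,0,0,0,0,-1,0,0,0,0,0,-1,0,0,0,0,0,-1])

```text
clock: 30.05
eef_pos: [0.425, -0.316, 0.1532]
eef_rot: [-2.564, -1.81, 0.001]
contact_force: [-0.3, 0.2, -0.9]
finger_gap: 0.0728
grasp_force: 0.0
```

Emit:
jog_arm(targets=[0,0,-1,0,0,-1,0,0,-1,0,0,0,0,0,-1,0,0,0,0,0,-1,0,0,0,0,0,-1,0,0,0,0,0,-1,0,0,0,0,0,0,0,0,0])

```text
clock: 30.75
eef_pos: [0.4228, -0.3139, 0.0304]
eef_rot: [-2.643, -1.682, 0.004]
contact_force: [0.1, 0.1, -0.4]
finger_gap: 0.0726
grasp_force: 0.0
```

Emit:
jog_arm(targets=[0,0,0,0,0,0,0,0,0,0,0,0,0,0,0,0,0,0,0,0,0,0,0,0,0,0,0,0,0,0,0,0,0,0,0,0], grip=-1, force=50)

```text
clock: 31.35
eef_pos: [0.4265, -0.3173, 0.0366]
eef_rot: [2.648, 1.686, 0.001]
contact_force: [0.4, -0.0, 5.7]
finger_gap: 0.0271
grasp_force: 51.9
```

Emit:
jog_arm(targets=[0,0,1,0,0,0,0,0,1,0,0,0,0,0,1,0,0,0,0,0,1,0,0,0,0,0,0.5,0,0,0,0,0,0,0,0,0])

```text
clock: 31.95
eef_pos: [0.4261, -0.317, 0.1261]
eef_rot: [2.649, 1.686, 0.001]
contact_force: [0.3, -0.3, -3.9]
finger_gap: 0.0274
grasp_force: 51.2
```

```bash
python3 - <<'E'
from h import *
go(W(-.027,.043),.125,-2.4)
E
```

```text
t 31.9 tcp [ 0.4261 -0.317   0.1261] yaw(yaxis) -0.437 tilt [ 0.001 -0.001] F [ 0.3 -0.3 -3.9] gap 0.0274 gf 51.2 q [-0.74 -0.05  2.01  0.    1.18 -0.3 ]
to [ 0.59032928 -0.08460425] rows 12 each [ 0.684  0.968 -0.005] rz 0.329
```

Emit:
jog_arm(targets=[0.68,0.97,0,0,0,0.33,0.68,0.97,0,0,0,0.33,0.68,0.97,0,0,0,0.33,0.68,0.97,0,0,0,0.33,0.68,0.97,0,0,0,0.33,0.68,0.97,0,0,0,0.33,0.68,0.97,0,0,0,0.33,0.68,0.97,0,0,0,0.33,0.68,0.97,0,0,0,0.33,0.68,0.97,0,0,0,0.33])

```text
clock: 32.95
eef_pos: [0.561, -0.1214, 0.1229]
eef_rot: [-2.333, -2.099, 0.003]
contact_force: [-0.6, -0.5, -4.6]
finger_gap: 0.0274
grasp_force: 51.0
```

Emit:
jog_arm(targets=[0.7,0.97,0,0,0,0.33,0.7,0.97,0,0,0,0.33,0,0,0,0,0,0,0,0,-1,0,0,0,0,0,-1,0,0,0,0,0,-1,0,0,0,0,0,-0.8,0,0,0,0,0,0,0,0,0,0,0,0,0,0,0])

```text
clock: 33.85
eef_pos: [0.5892, -0.084, 0.0487]
eef_rot: [-2.266, -2.174, 0.001]
contact_force: [0.3, -0.1, -2.8]
finger_gap: 0.0271
grasp_force: 50.8
```

```bash
python3 - <<'E'
from h import *
print(rk(st()["eef_pos"]))
E
```

```text
t 33.9 tcp [ 0.5892 -0.084   0.0487] yaw(yaxis) -0.041 tilt [-0.001  0.   ] F [ 0.3 -0.1 -2.8] gap 0.0271 gf 50.8 q [-0.23  0.19  1.91 -0.    1.05 -0.19]
[-28.1  43.6]
```

Emit:
jog_arm(targets=[0.02,0,-0.1,0,0,0,0.02,0,-0.1,0,0,0,0,0,-0.05,0,0,0,0,0,0,0,0,0])

```text
clock: 34.25
eef_pos: [0.5907, -0.0838, 0.0446]
eef_rot: [2.266, 2.175, 0.0]
contact_force: [0.2, 0.1, -4.1]
finger_gap: 0.0273
grasp_force: 50.9
```

Emit:
jog_arm(targets=[0,-0.1,0,0,0,0,0,-0.1,0,0,0,0,0,-0.1,0,0,0,0,0,0,0,0,0,0])

```text
clock: 34.65
eef_pos: [0.5906, -0.0902, 0.0444]
eef_rot: [2.267, 2.175, 0.0]
contact_force: [-0.3, 0.0, -3.4]
finger_gap: 0.0272
grasp_force: 50.9
```

Emit:
jog_arm(targets=[0,-0.1,0,0,0,0,0,0,0,0,0,0])

```text
clock: 34.85
eef_pos: [0.5906, -0.092, 0.0443]
eef_rot: [2.267, 2.175, -0.0]
contact_force: [-0.4, -1.1, -4.7]
finger_gap: 0.0275
grasp_force: 51.0
```

Emit:
jog_arm(targets=[0,-0.1,0,0,0,0,0,0,0,0,0,0])

```text
clock: 35.05
eef_pos: [0.5906, -0.0924, 0.0444]
eef_rot: [-2.266, -2.173, -0.003]
contact_force: [0.4, 5.6, -2.3]
finger_gap: 0.0274
grasp_force: 51.1
```

Emit:
jog_arm(targets=[0,-0.05,0,0,0,0,0,0,0,0,0,0])

```text
clock: 35.25
eef_pos: [0.5906, -0.0925, 0.0445]
eef_rot: [-2.265, -2.172, -0.005]
contact_force: [-0.4, 8.4, -2.3]
finger_gap: 0.0275
grasp_force: 51.3
```

Emit:
jog_arm(targets=[0,0.09,-0.08,0,0,0,0,0,0,0,0,0])

```text
clock: 35.45
eef_pos: [0.5907, -0.0923, 0.0428]
eef_rot: [-2.266, -2.175, -0.001]
contact_force: [0.2, 3.6, -3.0]
finger_gap: 0.0272
grasp_force: 51.1
```

Emit:
jog_arm(targets=[0,0,0,0,0,0,0,0,0,0,0,0,0,0,0,0,0,0,0,0,0,0,0,0], grip=0.2)

```text
clock: 35.85
eef_pos: [0.591, -0.0935, 0.0433]
eef_rot: [2.266, 2.174, 0.001]
contact_force: [0.4, 0.0, 0.6]
finger_gap: 0.0511
grasp_force: 0.0
```

Emit:
jog_arm(targets=[0,0,1,0,0,0,0,0,1,0,0,0,0,0,1,0,0,0,0,0,1,0,0,0,0,0,1,0,0,0,0,0,1,0,0,0,0,0,1,0,0,0,0,0,0,0,0,0])

```text
clock: 36.65
eef_pos: [0.5927, -0.0937, 0.1868]
eef_rot: [2.262, 2.171, 0.006]
contact_force: [0.6, -0.4, 0.4]
finger_gap: 0.0511
grasp_force: 0.0
```

```bash
python3 - <<'E'
from h import *
wr((*W(-.027,-.083),.076),(*W(-.027,-.023),.076),(*W(-.027,.036),.076))
check();go(FEET["f1"],.18,4)
E
```

```text
px [316.2 322.2] [315.8 323.7] -> [ 0.5846 -0.2121] rack [-27.4 -84.6]
px [316.  264.2] [315.9 265.3] -> [ 0.5874 -0.1516] rack [-27.1 -24.1]
px [315.7 199.2] [316.  199.2] -> [ 0.5902 -0.0916] rack [-26.8  36. ]
top f0 [0.5463 0.3502]  top f1 [0.4757 0.2825]  top f2 [ 0.4297 -0.0913]  top f3 [nan nan]  top f4 [nan nan]  
scene f0 [0.5463 0.3514]  scene f1 [0.4739 0.2822]  scene f2 [nan nan]  scene f3 [nan nan]  scene f4 [nan nan]  
t 36.8 tcp [ 0.5901 -0.093   0.1817] yaw(yaxis) -0.041 tilt [-0.001  0.   ] F [-0.1  0.4 -0.4] gap 0.0513 gf 0.0 q [-0.25  0.05  1.82 -0.    1.28 -0.2 ]
to (0.4758, 0.2825) rows 19 each [-0.301  0.988 -0.004] rz 0.058h.py:20: RuntimeWarning: invalid value encountered in scalar divide
  return np.array([x+(w*xx).sum()/w.sum(),y+(w*yy).sum()/w.sum()])
```

Emit:
jog_arm(targets=[-0.3,0.99,0.1,0,0,0.06,-0.3,0.99,0.1,0,0,0.06,-0.3,0.99,0.1,0,0,0.06,-0.3,0.99,0.1,0,0,0.06,-0.3,0.99,0.1,0,0,0.06,-0.3,0.99,0.1,0,0,0.06,-0.3,0.99,0.1,0,0,0.06,-0.3,0.99,0.1,0,0,0.06,-0.3,0.99,0.1,0,0,0.06,-0.3,0.99,0.1,0,0,0.06], grip=0.7)

```text
clock: 37.8
eef_pos: [0.5293, 0.1056, 0.2007]
eef_rot: [-2.199, -2.241, 0.004]
contact_force: [0.0, -0.1, 0.7]
finger_gap: 0.0728
grasp_force: 0.0
```

Emit:
jog_arm(targets=[-0.3,0.99,0,0,0,0.06,-0.3,0.99,0,0,0,0.06,-0.3,0.99,0,0,0,0.06,-0.3,0.99,0,0,0,0.06,-0.3,0.99,0,0,0,0.06,-0.3,0.99,0,0,0,0.06,-0.3,0.99,0,0,0,0.06,-0.3,0.99,0,0,0,0.06,-0.3,0.87,0,0,0,0.06,0,0,0,0,0,0])

```text
clock: 38.8
eef_pos: [0.4751, 0.2818, 0.2007]
eef_rot: [-2.135, -2.303, 0.005]
contact_force: [0.2, -0.2, -0.2]
finger_gap: 0.0729
grasp_force: 0.0
```

```bash
python3 - <<'E'
from h import *
wr((.4758,.2825,.07));go(FEET["f1"],.034,4)
E
```

```text
px [321.4 194.3] [321.  194.2] -> [0.4754 0.2825] rack [-157.2  405. ]
t 38.9 tcp [0.4756 0.281  0.2009] yaw(yaxis) 0.075 tilt [-0.003 -0.002] F [ 0.9 -0.6  0. ] gap 0.0725 gf 0.0 q [ 0.44 -0.07  1.9  -0.    1.31  0.36]
to (0.4758, 0.2825) rows 9 each [ 0.001  0.009 -0.927] rz -0.005
```

Emit:
jog_arm(targets=[0,0.06,-1,0,0,0,0,0,-1,0,0,0,0,0,-1,0,0,0,0,0,-1,0,0,0,0,0,-1,0,0,0,0,0,-1,0,0,0,0,0,-1,0,0,0,0,0,-1,0,0,0,0,0,-0.25,0,0,0,0,0,0,0,0,0])

```text
clock: 39.85
eef_pos: [0.4757, 0.2808, 0.0363]
eef_rot: [-2.139, -2.299, 0.005]
contact_force: [0.3, 0.3, -0.1]
finger_gap: 0.0728
grasp_force: 0.0
```

Emit:
jog_arm(targets=[0,0,0,0,0,0,0,0,0,0,0,0,0,0,0,0,0,0,0,0,0,0,0,0,0,0,0,0,0,0,0,0,0,0,0,0], grip=-1, force=50)

```text
clock: 40.45
eef_pos: [0.4774, 0.2824, 0.039]
eef_rot: [2.138, 2.301, 0.003]
contact_force: [-0.0, 0.6, 5.5]
finger_gap: 0.0277
grasp_force: 51.9
```

Emit:
jog_arm(targets=[0,0,1,0,0,0,0,0,1,0,0,0,0,0,1,0,0,0,0,0,1,0,0,0,0,0,1,0,0,0,0,0,1,0,0,0,0,0,1,0,0,0,0,0,1,0,0,0,0,0,1,0,0,0,0,0,1,0,0,0])

```text
clock: 41.45
eef_pos: [0.4756, 0.2816, 0.2368]
eef_rot: [-2.138, -2.3, 0.004]
contact_force: [-0.3, -0.8, -2.6]
finger_gap: 0.0272
grasp_force: 50.8
```

```bash
python3 - <<'E'
from h import *
check();go(W(.033,-.0543),.24,-2.5)
E
```

```text
top f0 [0.5481 0.3443]  top f1 [0.4722 0.2814]  top f2 [nan nan]  top f3 [nan nan]  top f4 [nan nan]  
scene f0 [nan nan]  scene f1 [nan nan]  scene f2 [nan nan]  scene f3 [nan nan]  scene f4 [nan nan]  
t 41.5 tcp [0.4775 0.2825 0.24  ] yaw(yaxis) 0.073 tilt [0.004 0.002] F [-0.9  0.1 -3.7] gap 0.0277 gf 51.1 q [ 0.44 -0.09  1.86 -0.    1.38  0.36]
to [ 0.64619097 -0.18433771] rows 24 each [ 0.351 -0.973  0.   ] rz -0.049h.py:20: RuntimeWarning: invalid value encountered in scalar divide
  return np.array([x+(w*xx).sum()/w.sum(),y+(w*yy).sum()/w.sum()])
```

Emit:
jog_arm(targets=[0.35,-0.97,0,0,0,-0.05,0.35,-0.97,0,0,0,-0.05,0.35,-0.97,0,0,0,-0.05,0.35,-0.97,0,0,0,-0.05,0.35,-0.97,0,0,0,-0.05,0.35,-0.97,0,0,0,-0.05,0.35,-0.97,0,0,0,-0.05,0.35,-0.97,0,0,0,-0.05,0.35,-0.97,0,0,0,-0.05,0.35,-0.97,0,0,0,-0.05])

```text
clock: 42.55
eef_pos: [0.5456, 0.0871, 0.2349]
eef_rot: [-2.194, -2.245, 0.004]
contact_force: [0.6, 0.5, -3.5]
finger_gap: 0.0273
grasp_force: 50.9
```

Emit:
jog_arm(targets=[0.35,-0.97,0,0,0,-0.05,0.35,-0.97,0,0,0,-0.05,0.35,-0.97,0,0,0,-0.05,0.35,-0.97,0,0,0,-0.05,0.35,-0.97,0,0,0,-0.05,0.35,-0.97,0,0,0,-0.05,0.35,-0.97,0,0,0,-0.05,0.35,-0.97,0,0,0,-0.05,0.35,-0.97,0,0,0,-0.05,0.35,-0.97,0,0,0,-0.05])

```text
clock: 43.55
eef_pos: [0.6167, -0.1072, 0.2367]
eef_rot: [-2.251, -2.19, 0.001]
contact_force: [0.1, -0.6, -4.1]
finger_gap: 0.0274
grasp_force: 51.0
```

Emit:
jog_arm(targets=[0.35,-0.97,0,0,0,-0.05,0.35,-0.97,0,0,0,-0.05,0.35,-0.97,0,0,0,-0.05,0.35,-0.97,0,0,0,-0.05,0,0,-1,0,0,0,0,0,-1,0,0,0,0,0,-1,0,0,0,0,0,-1,0,0,0,0,0,-1,0,0,0,0,0,0,0,0,0])

```text
clock: 44.55
eef_pos: [0.6425, -0.1835, 0.1335]
eef_rot: [-2.269, -2.164, 0.005]
contact_force: [-0.2, -0.6, -4.5]
finger_gap: 0.0276
grasp_force: 50.8
```

```bash
python3 - <<'E'
from h import *
check();go(W(.033,-.0543),.05,-2.5)
E
```

```text
top f0 [0.5533 0.3521]  top f1 [nan nan]  top f2 [ 0.4306 -0.0737]  top f3 [nan nan]  top f4 [nan nan]  
scene f0 [nan nan]  scene f1 [nan nan]  scene f2 [nan nan]  scene f3 [ 0.421  -0.2241]  scene f4 [ 0.4111 -0.3072]  
t 44.6 tcp [ 0.6447 -0.1841  0.1376] yaw(yaxis) -0.047 tilt [-0.001  0.   ] F [ 0.5  0.6 -2.6] gap 0.0273 gf 50.8 q [-0.36  0.24  1.68 -0.    1.22 -0.31]
to [ 0.64619097 -0.18433771] rows 5 each [ 0.015 -0.002 -0.876] rz 0.007h.py:20: RuntimeWarning: invalid value encountered in scalar divide
  return np.array([x+(w*xx).sum()/w.sum(),y+(w*yy).sum()/w.sum()])
```

Emit:
jog_arm(targets=[0.08,0,-1,0,0,0,0,0,-1,0,0,0,0,0,-1,0,0,0,0,0,-1,0,0,0,0,0,-0.5,0,0,0,0,0,0,0,0,0])

```text
clock: 45.25
eef_pos: [0.6459, -0.1836, 0.0472]
eef_rot: [-2.272, -2.168, 0.001]
contact_force: [-0.1, 0.7, -3.7]
finger_gap: 0.0272
grasp_force: 50.8
```

Emit:
jog_arm(targets=[0,0,-0.1,0,0,0,0,0,0,0,0,0])

```text
clock: 45.45
eef_pos: [0.6473, -0.1841, 0.0474]
eef_rot: [2.271, 2.167, 0.002]
contact_force: [-0.8, 0.3, -2.5]
finger_gap: 0.0274
grasp_force: 50.8
```

Emit:
jog_arm(targets=[-0.1,0,0,0,0,0,-0.1,0,0,0,0,0,-0.1,0.02,0,0,0,0,0,0,0,0,0,0])

```text
clock: 45.85
eef_pos: [0.6398, -0.1831, 0.0458]
eef_rot: [-2.273, -2.168, 0.0]
contact_force: [0.5, 0.3, -2.3]
finger_gap: 0.0274
grasp_force: 50.9
```

Emit:
jog_arm(targets=[-0.1,0,0,0,0,0,0,0,0,0,0,0])

```text
clock: 46.05
eef_pos: [0.6384, -0.1833, 0.046]
eef_rot: [2.272, 2.168, 0.001]
contact_force: [0.7, -0.6, -3.0]
finger_gap: 0.027
grasp_force: 50.9
```

```bash
python3 - <<'E'
from h import *
print(rk(st()["eef_pos"]))
E
```

```text
t 46.0 tcp [ 0.6384 -0.1833  0.046 ] yaw(yaxis) -0.047 tilt [ 0.001 -0.   ] F [ 0.7 -0.6 -3. ] gap 0.0270 gf 50.9 q [-0.36  0.32  1.75  0.    1.07 -0.31]
[ 25.2 -53.6]
```

Emit:
jog_arm(targets=[-0.06,0,0,0,0,0,0,0,0,0,0,0])

```text
clock: 46.25
eef_pos: [0.6376, -0.1834, 0.0461]
eef_rot: [2.272, 2.167, 0.001]
contact_force: [3.4, -0.8, -4.1]
finger_gap: 0.0274
grasp_force: 50.8
```

Emit:
jog_arm(targets=[-0.06,0,0,0,0,0,0,0,0,0,0,0])

```text
clock: 46.45
eef_pos: [0.6365, -0.1834, 0.0461]
eef_rot: [2.272, 2.168, 0.002]
contact_force: [4.4, -0.4, -3.7]
finger_gap: 0.0273
grasp_force: 50.9
```

```bash
python3 - <<'E'
from h import *
print(rk(st()["eef_pos"]))
wr((*W(-.027,-.083),.076),(*W(-.027,-.023),.076),(*W(-.027,.036),.076))
E
```

```text
t 46.5 tcp [ 0.6365 -0.1834  0.0461] yaw(yaxis) -0.047 tilt [ 0.002 -0.   ] F [ 4.4 -0.4 -3.7] gap 0.0273 gf 50.9 q [-0.36  0.32  1.75  0.    1.07 -0.31]
[ 23.3 -53.7]
px [204.1 362.6] [204. 363.] -> [ 0.585  -0.2107] rack [-27.  -83.2]
px [185.6 233.9] [186. 234.] -> [ 0.5877 -0.1506] rack [-26.9 -23. ]
px [161.1  62.5] [161.  62.] -> [ 0.59   -0.0914] rack [-27.   36.2]
```

Emit:
jog_arm(targets=[0.03,0,-0.08,0,0,0,0,0,0,0,0,0])

```text
clock: 46.7
eef_pos: [0.6366, -0.1834, 0.0451]
eef_rot: [2.273, 2.169, -0.0]
contact_force: [0.2, -0.6, 1.6]
finger_gap: 0.0272
grasp_force: 51.7
```

Emit:
jog_arm(targets=[0,0,0,0,0,0,0,0,0,0,0,0,0,0,0,0,0,0,0,0,0,0,0,0], grip=0.2)

```text
clock: 47.1
eef_pos: [0.636, -0.1831, 0.0439]
eef_rot: [-2.273, -2.168, 0.001]
contact_force: [-0.2, 0.3, -0.8]
finger_gap: 0.0512
grasp_force: 0.0
```

Emit:
jog_arm(targets=[0,0,1,0,0,0,0,0,1,0,0,0,0,0,1,0,0,0,0,0,1,0,0,0,0,0,1,0,0,0,0,0,1,0,0,0,0,0,1,0,0,0,0,0,1,0,0,0,0,0,0,0,0,0])

```text
clock: 48.0
eef_pos: [0.638, -0.1839, 0.2081]
eef_rot: [2.269, 2.165, 0.004]
contact_force: [0.6, 0.2, 0.9]
finger_gap: 0.0512
grasp_force: 0.0
```

```bash
python3 - <<'E'
from h import *
st();wr((*W(-.027,-.083),.076),(*W(-.027,-.023),.076),(*W(-.027,.036),.076),(*W(.024,-.054),.076))
s=bot.capture("scene")[:,:,::-1].copy();t=bot.capture("top")[:,:,::-1].copy();cv2.imwrite("pics/s6.png",s);cv2.imwrite("pics/t6.png",t)
# silver blobs near f0
for n,im in(("top",t),("scene",s)):
    u,v=proj(n,(.54,.35,.03)).astype(int);hs=cv2.cvtColor(im,cv2.COLOR_BGR2HSV);print(n,u,v)
    k,l,q,c=cv2.connectedComponentsWithStats((hs[v-45:v+45,u-45:u+45,1]<60).astype(np.uint8))
    for j in range(1,k):
        if q[j,4]>100:print(q[j,2:],c[j]+[u-45,v-45],plane(n,c[j]+[u-45,v-45],.02))
a=cv2.resize(s[180:270,380:480],None,fx=4,fy=4,interpolation=cv2.INTER_CUBIC);b=cv2.resize(t[150:240,180:280],None,fx=4,fy=4,interpolation=cv2.INTER_CUBIC)
cv2.imwrite("pics/m6.png",np.hstack([a,b]))
E
```

```text
t 48.0 tcp [ 0.638  -0.1839  0.2081] yaw(yaxis) -0.047 tilt [ 0.006 -0.002] F [0.6 0.2 0.9] gap 0.0512 gf 0.0 q [-0.36  0.16  1.64 -0.    1.33 -0.31]
px [262.  225.4] [261.7 226.4] -> [ 0.5847 -0.2114] rack [-27.3 -83.9]
px [257.7 159.4] [257.4 159.5] -> [ 0.5873 -0.1506] rack [-27.3 -23.1]
px [252.8  85.1] [253.   85.1] -> [ 0.5901 -0.0916] rack [-26.9  36. ]
px [318.1 194.1] [317.8 194. ] -> [ 0.637  -0.1835] rack [ 23.8 -53.8]
top 215 196
[ 20  19 299] [203.45150502 185.06354515] [0.5794 0.3923 0.02  ]
scene 432 231
[  31   48 1021] [448.21253673 255.14887365] [0.6169 0.3858 0.02  ]
```

View pics/m6.png

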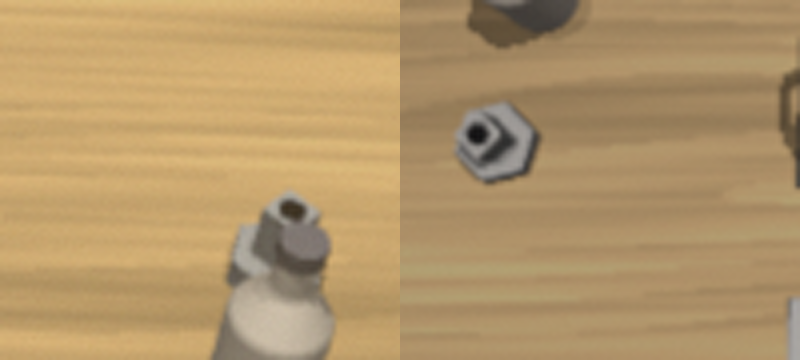

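The top crop shows f0 was knocked to hole pixel (199.5,183.3); it is still upright and near the bottle. The scene view agrees, with f0 partly hidden behind the bottle.

```bash
python3 - <<'E'
from h import *
T=cv2.imread("pics/t6.png");p=hole("top",T,(199.5,183.3),4,70);print(p,plane("top",p,.0725))
hsv=cv2.cvtColor(T,cv2.COLOR_BGR2HSV);x,y=203,185
a=cv2.resize(hsv[y-14:y+15,x-14:x+15,1],None,fx=8,fy=8,interpolation=cv2.INTER_CUBIC);b=(a<60).astype(np.uint8)
c=max(cv2.findContours(b,cv2.RETR_EXTERNAL,cv2.CHAIN_APPROX_NONE)[0],key=cv2.contourArea);h=cv2.convexHull(c)[:,0].astype(float)
q=np.array([plane("top",(x-14+(u+.5)/8-.5,y-14+(v+.5)/8-.5),.018)[:2] for u,v in h])
th=np.radians(np.arange(0,180,.5));w=np.array([np.ptp(q@[np.cos(t),np.sin(t)]) for t in th]);print(np.degrees(np.angle((w*np.exp(6j*th)).sum()))/6%60)
print("bottle",*tri(*ray("top",(203,138)),*ray("scene",(456,240))))
go(plane("top",p,.0725)[:2],.22,43)
E
```

```text
[199.24766355 183.51401869] [0.5781 0.3914 0.0725]
42.71846611071408
bottle [0.7022 0.3542 0.1841] 0.011
t 48.1 tcp [ 0.6358 -0.183   0.2028] yaw(yaxis) -0.047 tilt [-0.002  0.001] F [-0.6  0.3 -0.1] gap 0.0513 gf 0.0 q [-0.36  0.17  1.65 -0.    1.33 -0.31]
to [0.5781 0.3914] rows 29 each [-0.099  0.99   0.03 ] rz 0.275
```

Emit:
jog_arm(targets=[-0.1,0.99,0.1,0,0,0.27,-0.1,0.99,0.1,0,0,0.27,-0.1,0.99,0.1,0,0,0.27,-0.1,0.99,0.1,0,0,0.27,-0.1,0.99,0.1,0,0,0.27,-0.1,0.99,0.1,0,0,0.27,-0.1,0.99,0.1,0,0,0.27,-0.1,0.99,0.1,0,0,0.27,-0.1,0.99,0.1,0,0,0.27,-0.1,0.99,0.1,0,0,0.27], grip=0.7)

```text
clock: 49.15
eef_pos: [0.616, 0.0169, 0.2245]
eef_rot: [1.957, 2.458, 0.0]
contact_force: [-0.1, -0.5, 0.4]
finger_gap: 0.0727
grasp_force: 0.0
```

Emit:
jog_arm(targets=[-0.1,0.99,0,0,0,0.27,-0.1,0.99,0,0,0,0.27,-0.1,0.99,0,0,0,0.27,-0.1,0.99,0,0,0,0.27,-0.1,0.99,0,0,0,0.27,-0.1,0.99,0,0,0,0.27,-0.1,0.99,0,0,0,0.27,-0.1,0.99,0,0,0,0.27,-0.1,0.99,0,0,0,0.27,-0.1,0.99,0,0,0,0.27])

```text
clock: 50.15
eef_pos: [0.5956, 0.2148, 0.2244]
eef_rot: [1.608, 2.699, 0.0]
contact_force: [0.5, 0.2, 0.5]
finger_gap: 0.0726
grasp_force: 0.0
```

Emit:
jog_arm(targets=[-0.1,0.99,0,0,0,0.27,-0.1,0.99,0,0,0,0.27,-0.1,0.99,0,0,0,0.27,-0.1,0.99,0,0,0,0.27,-0.1,0.99,0,0,0,0.27,-0.1,0.99,0,0,0,0.27,-0.1,0.99,0,0,0,0.27,-0.1,0.99,0,0,0,0.27,-0.1,0.99,0,0,0,0.27,0,0,0,0,0,0])

```text
clock: 51.15
eef_pos: [0.5778, 0.3937, 0.2239]
eef_rot: [-1.268, -2.874, -0.001]
contact_force: [-1.1, 0.1, 0.2]
finger_gap: 0.0725
grasp_force: 0.0
```

```bash
python3 - <<'E'
from h import *
i=bot.camera_info("wrist");im=bot.capture("wrist")[:,:,::-1].copy()
p=hole("w",im,proj("w",(.578,.3914,.07),i),14,60);w=plane("w",p,.07,i);print(p,w)
x,y=p.astype(int);cv2.imwrite("pics/w7.png",cv2.resize(im[y-50:y+30,x-40:x+40],None,fx=5,fy=5,interpolation=cv2.INTER_CUBIC))
go(w[:2],.035,43)
E
```

```text
[320.87171981 190.75797177] [0.5791 0.3924 0.07  ]
t 51.2 tcp [0.578  0.3924 0.2239] yaw(yaxis) 0.738 tilt [-0. -0.] F [-0.5  0.  -0.2] gap 0.0724 gf 0.0 q [ 0.52  0.23  1.54 -0.    1.37 -0.22]
to [0.5791 0.3924] rows 10 each [ 0.005  0.    -0.944] rz 0.012
```

View pics/w7.png

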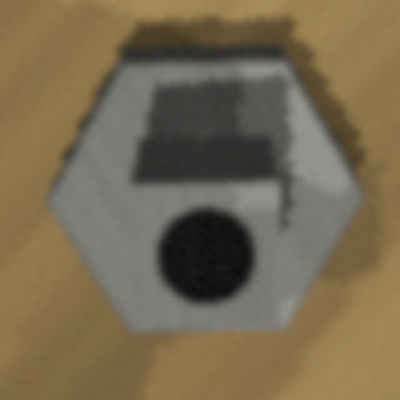

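The stem is square to the image and the hexagon's corners lie along the finger line, so the grasp is aligned.

Emit:
jog_arm(targets=[0.04,0,-1,0,0,0,0,0,-1,0,0,0,0,0,-1,0,0,0,0,0,-1,0,0,0,0,0,-1,0,0,0,0,0,-1,0,0,0,0,0,-1,0,0,0,0,0,-1,0,0,0,0,0,-1,0,0,0,0,0,-0.4,0,0,0])

```text
clock: 52.2
eef_pos: [0.5781, 0.3895, 0.0334]
eef_rot: [-1.274, -2.869, 0.006]
contact_force: [0.9, -0.1, -0.9]
finger_gap: 0.0727
grasp_force: 0.0
```

Emit:
jog_arm(targets=[0,0,0,0,0,0,0,0,0,0,0,0,0,0,0,0,0,0,0,0,0,0,0,0,0,0,0,0,0,0,0,0,0,0,0,0,0,0,0,0,0,0], grip=-1, force=50)

```text
clock: 52.9
eef_pos: [0.5804, 0.3915, 0.038]
eef_rot: [1.273, 2.87, 0.004]
contact_force: [1.3, 0.7, 5.2]
finger_gap: 0.0275
grasp_force: 51.3
```

Emit:
jog_arm(targets=[0,0,1,0,0,0,0,0,1,0,0,0,0,0,1,0,0,0,0,0,1,0,0,0,0,0,1,0,0,0,0,0,1,0,0,0,0,0,1,0,0,0,0,0,1,0,0,0,0,0,1,0,0,0,0,0,1,0,0,0])

```text
clock: 53.9
eef_pos: [0.5779, 0.3905, 0.2343]
eef_rot: [-1.272, -2.869, 0.005]
contact_force: [-0.2, 0.1, -4.6]
finger_gap: 0.0275
grasp_force: 50.3
```

```bash
python3 - <<'E'
from h import *
go(W(.033,.0085),.24,57.4)
E
```

```text
t 53.9 tcp [0.5779 0.3905 0.2343] yaw(yaxis) 0.736 tilt [-0.004 -0.002] F [-0.2  0.1 -4.6] gap 0.0275 gf 50.3 q [ 0.52  0.23  1.53  0.    1.39 -0.22]
to [ 0.64882779 -0.12159309] rows 26 each [ 0.136 -0.985  0.011] rz 0.102
```

Emit:
jog_arm(targets=[0.14,-0.98,0,0,0,0.1,0.14,-0.98,0,0,0,0.1,0.14,-0.98,0,0,0,0.1,0.14,-0.98,0,0,0,0.1,0.14,-0.98,0,0,0,0.1,0.14,-0.98,0,0,0,0.1,0.14,-0.98,0,0,0,0.1,0.14,-0.98,0,0,0,0.1,0.14,-0.98,0,0,0,0.1,0.14,-0.98,0,0,0,0.1])

```text
clock: 54.9
eef_pos: [0.6059, 0.194, 0.2337]
eef_rot: [-1.126, -2.929, 0.003]
contact_force: [0.7, 0.4, -4.6]
finger_gap: 0.0273
grasp_force: 50.4
```

Emit:
jog_arm(targets=[0.14,-0.98,0,0,0,0.1,0.14,-0.98,0,0,0,0.1,0.14,-0.98,0,0,0,0.1,0.14,-0.98,0,0,0,0.1,0.14,-0.98,0,0,0,0.1,0.14,-0.98,0,0,0,0.1,0.14,-0.98,0,0,0,0.1,0.14,-0.98,0,0,0,0.1,0.14,-0.98,0,0,0,0.1,0.14,-0.98,0,0,0,0.1])

```text
clock: 55.9
eef_pos: [0.6339, -0.0016, 0.2337]
eef_rot: [-0.979, -2.981, 0.001]
contact_force: [-0.5, 0.6, -4.9]
finger_gap: 0.0271
grasp_force: 50.4
```

Emit:
jog_arm(targets=[0.14,-0.98,0,0,0,0.1,0.14,-0.98,0,0,0,0.1,0.14,-0.98,0,0,0,0.1,0.14,-0.98,0,0,0,0.1,0.14,-0.98,0,0,0,0.1,0.14,-0.98,0,0,0,0.1,0,0,-1,0,0,0,0,0,-1,0,0,0,0,0,-1,0,0,0,0,0,0,0,0,0])

```text
clock: 56.9
eef_pos: [0.6483, -0.1176, 0.1696]
eef_rot: [-0.887, -3.002, 0.0]
contact_force: [-0.2, 0.9, -4.8]
finger_gap: 0.0271
grasp_force: 50.2
```

```bash
python3 - <<'E'
from h import *
wr((*W(-.027,-.083),.076),(*W(-.027,-.023),.076),(*W(-.027,.036),.076),(*W(.024,-.054),.076))
go(W(.034,.0075),.05,57.4)
E
```

```text
px [175.  207.1] [174.4 207.3] -> [ 0.5849 -0.2109] rack [-27.1 -83.4]
px [239.5 167.7] [238.9 167.9] -> [ 0.5874 -0.151 ] rack [-27.1 -23.5]
px [307.9 125.8] [308. 126.] -> [ 0.5902 -0.0916] rack [-26.8  36. ]
px [244.1 242.3] [244. 242.] -> [ 0.637  -0.1836] rack [ 23.8 -53.9]
t 57.0 tcp [ 0.6496 -0.1179  0.1721] yaw(yaxis) 0.996 tilt [-0.007  0.002] F [-0.8 -0.4 -4.1] gap 0.0269 gf 50.3 q [-0.26  0.19  1.68  0.    1.28 -1.26]
to [ 0.64978492 -0.12263419] rows 7 each [ 0.001 -0.034 -0.872] rz 0.008
```

Emit:
jog_arm(targets=[0,-0.2,-1,0,0,0.05,0,0,-1,0,0,0,0,0,-1,0,0,0,0,0,-1,0,0,0,0,0,0,0,0,0])

```text
clock: 57.45
eef_pos: [0.6499, -0.1219, 0.0932]
eef_rot: [-0.881, -3.009, 0.0]
contact_force: [-1.2, -0.3, -5.3]
finger_gap: 0.0278
grasp_force: 50.2
```

```bash
python3 - <<'E'
from h import *
print(rk(st()["eef_pos"]));go(W(.034,.0075),.047,57.4)
E
```

```text
t 57.5 tcp [ 0.6499 -0.1219  0.0932] yaw(yaxis) 1.001 tilt [-0.006  0.002] F [-1.2 -0.3 -5.3] gap 0.0278 gf 50.2 q [-0.27  0.27  1.73  0.    1.15 -1.27]
[34.1  8.2]
t 57.5 tcp [ 0.6499 -0.1219  0.0932] yaw(yaxis) 1.001 tilt [-0.006  0.002] F [-1.2 -0.3 -5.3] gap 0.0278 gf 50.2 q [-0.27  0.27  1.73  0.    1.15 -1.27]
to [ 0.64978492 -0.12263419] rows 3 each [-0.002 -0.012 -0.77 ] rz 0.002
```

Emit:
jog_arm(targets=[0,-0.05,-1,0,0,0,0,0,-1,0,0,0,0,0,-0.3,0,0,0,0,0,0,0,0,0])

```text
clock: 57.85
eef_pos: [0.6518, -0.1235, 0.0502]
eef_rot: [-0.883, -3.014, 0.0]
contact_force: [-0.2, -0.5, -3.5]
finger_gap: 0.0274
grasp_force: 50.3
```

Emit:
jog_arm(targets=[0,0,-0.05,0,0,0,-0.1,0,0,0,0,0,-0.1,0,0,0,0,0,-0.1,0,0,0,0,0,0,0,0,0,0,0])

```text
clock: 58.35
eef_pos: [0.6457, -0.1237, 0.0494]
eef_rot: [0.883, 3.015, -0.0]
contact_force: [0.2, -0.4, -3.6]
finger_gap: 0.0274
grasp_force: 50.4
```

Emit:
jog_arm(targets=[-0.05,0,0,0,0,0,0,0,0,0,0,0])

```text
clock: 58.55
eef_pos: [0.6448, -0.1236, 0.0491]
eef_rot: [-0.883, -3.015, 0.0]
contact_force: [-0.4, -0.9, -4.3]
finger_gap: 0.0274
grasp_force: 50.4
```

```bash
python3 - <<'E'
from h import *
print(rk(st()["eef_pos"]))
E
```

```text
t 58.5 tcp [ 0.6448 -0.1236  0.0491] yaw(yaxis) 1.001 tilt [-0.  0.] F [-0.4 -0.9 -4.3] gap 0.0274 gf 50.4 q [-0.27  0.31  1.76 -0.    1.07 -1.27]
[29.1  6.3]
```

Emit:
jog_arm(targets=[0,0,-0.1,0,0,0,0,0,-0.08,0,0,0,0,0,0,0,0,0])

```text
clock: 58.85
eef_pos: [0.6447, -0.1235, 0.0449]
eef_rot: [-0.883, -3.014, 0.0]
contact_force: [0.9, -0.8, -4.0]
finger_gap: 0.0273
grasp_force: 50.4
```

Emit:
jog_arm(targets=[-0.1,0,0,0,0,0,-0.05,0,0,0,0,0,0,0,0,0,0,0])

```text
clock: 59.15
eef_pos: [0.6423, -0.1237, 0.0458]
eef_rot: [0.883, 3.014, 0.0]
contact_force: [2.6, 0.2, -5.9]
finger_gap: 0.0272
grasp_force: 50.3
```

Emit:
jog_arm(targets=[-0.05,0,0,0,0,0,0,0,0,0,0,0])

```text
clock: 59.35
eef_pos: [0.6412, -0.1236, 0.0458]
eef_rot: [0.883, 3.014, 0.0]
contact_force: [1.8, -0.1, -4.1]
finger_gap: 0.0274
grasp_force: 50.4
```

Emit:
jog_arm(targets=[-0.05,0,0,0,0,0,0,0,0,0,0,0])

```text
clock: 59.55
eef_pos: [0.6402, -0.1236, 0.0458]
eef_rot: [0.883, 3.014, 0.0]
contact_force: [2.6, 0.8, -4.5]
finger_gap: 0.0272
grasp_force: 50.4
```

```bash
python3 - <<'E'
from h import *
print(rk(st()["eef_pos"]))
E
```

```text
t 59.5 tcp [ 0.6402 -0.1236  0.0458] yaw(yaxis) 1.001 tilt [ 0.001 -0.   ] F [ 2.6  0.8 -4.5] gap 0.0272 gf 50.4 q [-0.27  0.3   1.78  0.    1.06 -1.27]
[24.5  6.1]
```

```bash
python3 - <<'E'
from h import *
wr((*W(-.027,-.083),.076),(*W(-.027,-.023),.076),(*W(-.027,.036),.076),(*W(.024,-.054),.076))
E
```

```text
px [ 67.9 306.8] [ 68. 307.] -> [ 0.5851 -0.2105] rack [-26.9 -83. ]
px [186.8 237.6] [187.2 239.1] -> [ 0.5881 -0.1508] rack [-26.4 -23.2]
px [322.8 158.5] [323. 158.] -> [ 0.5899 -0.0914] rack [-27.1  36.2]
px [201.8 365.1] [200.3 365.4] -> [ 0.637  -0.1843] rack [ 23.8 -54.6]
```

Emit:
jog_arm(targets=[0,-0.05,0,0,0,0,0,0,0,0,0,0])

```text
clock: 59.8
eef_pos: [0.6401, -0.1239, 0.0458]
eef_rot: [-0.883, -3.015, -0.002]
contact_force: [1.5, 3.9, -1.4]
finger_gap: 0.0275
grasp_force: 50.6
```

Emit:
jog_arm(targets=[0,-0.05,0,0,0,0,0,0,0,0,0,0])

```text
clock: 60.0
eef_pos: [0.6401, -0.124, 0.0458]
eef_rot: [-0.883, -3.014, -0.004]
contact_force: [1.7, 6.2, -1.3]
finger_gap: 0.0274
grasp_force: 50.6
```

Emit:
jog_arm(targets=[-0.02,0.06,-0.08,0,0,0,0,0,0,0,0,0])

```text
clock: 60.2
eef_pos: [0.64, -0.1239, 0.0444]
eef_rot: [0.883, 3.014, 0.001]
contact_force: [1.8, 5.1, -0.7]
finger_gap: 0.0273
grasp_force: 50.8
```

Emit:
jog_arm(targets=[0,0,0,0,0,0,0,0,0,0,0,0,0,0,0,0,0,0,0,0,0,0,0,0], grip=0.2)

```text
clock: 60.6
eef_pos: [0.6394, -0.1249, 0.0439]
eef_rot: [-0.883, -3.015, 0.001]
contact_force: [-0.3, -0.5, 0.0]
finger_gap: 0.0516
grasp_force: 0.0
```

Emit:
jog_arm(targets=[0,0,1,0,0,0,0,0,1,0,0,0,0,0,1,0,0,0,0,0,1,0,0,0,0,0,1,0,0,0,0,0,1,0,0,0,0,0,1,0,0,0,0,0,1,0,0,0,0,0,1,0,0,0,0,0,0,0,0,0])

```text
clock: 61.6
eef_pos: [0.6412, -0.1251, 0.228]
eef_rot: [0.881, 3.009, -0.0]
contact_force: [-0.6, -0.3, -0.3]
finger_gap: 0.0516
grasp_force: 0.0
```

```bash
python3 - <<'E'
from h import *
wr((*W(-.027,-.083),.076),(*W(-.027,-.023),.076),(*W(-.027,.036),.076),(*W(.024,-.054),.076),(*W(.024,.006),.076))
import glob,os
f=max(glob.glob("pics/wl_*.png"),key=os.path.getmtime);im=cv2.imread(f);cv2.imwrite("pics/w8.png",cv2.resize(im[60:330,120:420],None,fx=2.2,fy=2.2,interpolation=cv2.INTER_CUBIC))
go(W(.024,.006),.23,57.4)
E
```

```text
px [211.4 187.4] [209.9 187.3] -> [ 0.5842 -0.2116] rack [-27.8 -84.1]
px [265.2 155. ] [263.6 155.1] -> [ 0.5869 -0.1518] rack [-27.6 -24.3]
px [321.5 121.1] [320.8 120.9] -> [ 0.5896 -0.092 ] rack [-27.4  35.6]
px [267.3 216.9] [266.9 216.7] -> [ 0.6368 -0.1839] rack [ 23.6 -54.3]
px [321.2 186.4] [320.7 185.7] -> [ 0.6389 -0.1237] rack [23.2  6. ]
t 61.6 tcp [ 0.6404 -0.1249  0.2258] yaw(yaxis) 1.001 tilt [ 0.003 -0.001] F [-0.1  0.5 -0.2] gap 0.0511 gf 0.0 q [-0.27  0.13  1.65 -0.    1.36 -1.28]
to [ 0.63973076 -0.12371299] rows 1 each [-0.031  0.057  0.212] rz 0.009
```

View pics/w8.png

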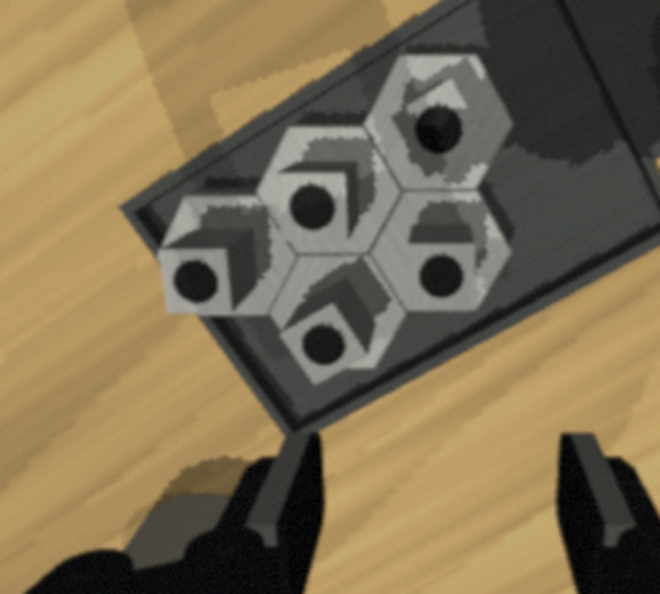

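All five feet are standing, packed flat to flat with spacings of about 59–60 mm. Now back to the lever.

```bash
python3 - <<'E'
from h import *
go((.4903,.0542),.215,83.5)
E
```

```text
t 61.6 tcp [ 0.6404 -0.1249  0.2258] yaw(yaxis) 1.001 tilt [ 0.003 -0.001] F [-0.1  0.5 -0.2] gap 0.0511 gf 0.0 q [-0.27  0.13  1.65 -0.    1.36 -1.28]
to (0.4903, 0.0542) rows 9 each [-0.834  0.995 -0.06 ] rz 0.507
```

Emit:
jog_arm(targets=[-0.83,0.99,0,0,0,0.51,-0.83,0.99,0,0,0,0.51,-0.83,0.99,0,0,0,0.51,-0.83,0.99,0,0,0,0.51,-0.83,0.99,0,0,0,0.51,-0.83,0.99,0,0,0,0.51,-0.83,0.99,0,0,0,0.51,-0.83,0.99,0,0,0,0.51,-0.83,0.99,0,0,0,0.51,0,0,0,0,0,0], grip=1)

```text
clock: 62.65
eef_pos: [0.4879, 0.0553, 0.2219]
eef_rot: [-0.169, -3.134, -0.0]
contact_force: [-0.3, -1.0, -0.0]
finger_gap: 0.0855
grasp_force: 0.0
```

```bash
python3 - <<'E'
from h import *
go((.4903,.0542),.1125,83.5)
i=bot.camera_info("wrist");im=bot.capture("wrist")[:,:,::-1].copy();u,v=proj("w",(.4903,.0542,.148),i).astype(int)
g=im.max(2)[v-25:v+25,u-30:u+30];n,l,s,c=cv2.connectedComponentsWithStats((g<28).astype(np.uint8))
for j in range(1,n):
    if s[j,4]>150:print(u,v,s[j],c[j]+[u-30,v-25])
E
```

```text
t 62.6 tcp [0.4879 0.0553 0.2219] yaw(yaxis) 1.463 tilt [-0.003  0.   ] F [-0.3 -1.  -0. ] gap 0.0855 gf 0.0 q [ 0.   -0.23  2.    0.    1.37 -1.46]
to (0.4903, 0.0542) rows 6 each [ 0.02  -0.009 -0.912] rz -0.009
320 222 [  10    0   43   48 1692] [320.72754137 220.05319149]
```

Emit:
jog_arm(targets=[0.08,-0.04,-1,0,0,0,0,0,-1,0,0,0,0,0,-1,0,0,0,0,0,-1,0,0,0,0,0,-1,0,0,0,0,0,-0.45,0,0,0,0,0,0,0,0,0])

```text
clock: 63.4
eef_pos: [0.4906, 0.0524, 0.1127]
eef_rot: [-0.175, -3.132, 0.001]
contact_force: [-0.8, -0.1, -0.0]
finger_gap: 0.0856
grasp_force: 0.0
```

Emit:
jog_arm(targets=[0,0,0,0,0,0,0,0,0,0,0,0,0,0,0,0,0,0,0,0,0,0,0,0,0,0,0,0,0,0,0,0,0,0,0,0,0,0,0,0,0,0], grip=-1, force=60)

```text
clock: 64.1
eef_pos: [0.4923, 0.0538, 0.1159]
eef_rot: [0.174, 3.135, 0.003]
contact_force: [-0.5, 6.8, 4.9]
finger_gap: 0.0286
grasp_force: 58.8
```

Emit:
jog_arm(targets=[0,0,0.4,0,0,0,0,0,0.4,0,0,0,0,0,0.4,0,0,0,0,0,0.45,0,0,0,0,0,0,0,0,0,0,0,0,0,0,0])

```text
clock: 64.7
eef_pos: [0.4925, 0.0536, 0.1472]
eef_rot: [0.174, 3.134, 0.003]
contact_force: [6.7, 4.8, -5.0]
finger_gap: 0.0287
grasp_force: 59.5
```

```bash
python3 - <<'E'
from h import *
st()
E
```

```text
t 64.7 tcp [0.4925 0.0536 0.1472] yaw(yaxis) 1.460 tilt [0.003 0.002] F [ 6.7  4.8 -5. ] gap 0.0287 gf 59.5 q [-0.   -0.16  2.07  0.    1.22 -1.46]
```

Emit:
jog_arm(targets=[0.1,0.66,0,0,0,-1,0.17,0.65,0,0,0,-1,0.23,0.63,0,0,0,-1,0.29,0.6,0,0,0,-1,0.35,0.57,0,0,0,-1])

```text
clock: 65.2
eef_pos: [0.5149, 0.1144, 0.1464]
eef_rot: [0.948, 2.993, -0.004]
contact_force: [5.3, -3.9, -6.4]
finger_gap: 0.0285
grasp_force: 59.6
```

Emit:
jog_arm(targets=[0.41,0.53,0,0,0,-1,0.46,0.49,0,0,0,-1,0.5,0.44,0,0,0,-1,0.54,0.39,0,0,0,-1,0.58,0.33,0,0,0,-1])

```text
clock: 65.7
eef_pos: [0.5641, 0.1574, 0.1456]
eef_rot: [1.66, 2.667, -0.007]
contact_force: [2.6, -4.7, -5.8]
finger_gap: 0.0286
grasp_force: 59.8
```

Emit:
jog_arm(targets=[0.61,0.27,0,0,0,-1,0.64,0.21,0,0,0,-1,0.65,0.14,0,0,0,-1,0.66,0.08,0,0,0,-1,0.67,0.01,0,0,0,-1,0,0,0,0,0,0,0,0,0,0,0,0])

```text
clock: 66.4
eef_pos: [0.6278, 0.1715, 0.1455]
eef_rot: [-2.263, -2.178, 0.007]
contact_force: [-0.4, -4.7, -6.9]
finger_gap: 0.0289
grasp_force: 60.0
```

```bash
python3 - <<'E'
from h import *
go((.6279,.1740),.1472,-2.3)
E
```

```text
t 66.4 tcp [0.6278 0.1715 0.1455] yaw(yaxis) -0.038 tilt [-0.003 -0.003] F [-0.4 -4.7 -6.9] gap 0.0289 gf 60.0 q [ 0.19  0.19  1.72 -0.    1.23  0.22]
to (0.6279, 0.174) rows 1 each [0.003 0.127 0.085] rz -0.019
```

Emit:
jog_arm(targets=[0,0,-0.4,0,0,0,0,0,-0.4,0,0,0,0,0,-0.4,0,0,0,0,0,-0.35,0,0,0,0,0,0,0,0,0])

```text
clock: 66.9
eef_pos: [0.628, 0.1716, 0.1167]
eef_rot: [2.263, 2.178, -0.005]
contact_force: [-1.8, -6.7, -3.9]
finger_gap: 0.0289
grasp_force: 60.6
```

Emit:
jog_arm(targets=[0,0,0,0,0,0,0,0,0,0,0,0,0,0,0,0,0,0,0,0,0,0,0,0,0,0,0,0,0,0,0,0,0,0,0,0], grip=1)

```text
clock: 67.5
eef_pos: [0.629, 0.1732, 0.117]
eef_rot: [2.265, 2.177, 0.0]
contact_force: [-0.6, 0.4, -0.5]
finger_gap: 0.0854
grasp_force: 0.0
```

Emit:
jog_arm(targets=[0,0,1,0,0,0,0,0,1,0,0,0,0,0,1,0,0,0,0,0,1,0,0,0,0,0,1,0,0,0,0,0,1,0,0,0,0,0,1,0,0,0,0,0,1,0,0,0,0,0,1,0,0,0,0,0,0,0,0,0])

```text
clock: 68.5
eef_pos: [0.6304, 0.1733, 0.301]
eef_rot: [2.263, 2.174, 0.009]
contact_force: [0.8, 0.2, 0.5]
finger_gap: 0.0854
grasp_force: 0.0
```

Emit:
jog_arm(targets=[-1,0.5,0,0,0,0,-1,0.5,0,0,0,0,-1,0.5,0,0,0,0,-1,0.5,0,0,0,0,-1,0.5,0,0,0,0,-1,0.5,0,0,0,0,-1,0.5,0,0,0,0,-1,0.5,0,0,0,0,0,0,0,0,0,0])

```text
clock: 69.4
eef_pos: [0.467, 0.2538, 0.2957]
eef_rot: [-2.262, -2.179, 0.002]
contact_force: [1.0, 0.2, -0.3]
finger_gap: 0.0856
grasp_force: 0.0
```

```bash
python3 - <<'E'
from h import *
st();s=bot.capture("scene")[:,:,::-1];a=cv2.resize(s[145:305,190:455],None,fx=3,fy=3,interpolation=cv2.INTER_CUBIC)
cv2.imwrite("pics/s9.png",a)
o=cv2.imread("pics/s1.png");d=cv2.absdiff(a,o)[175:300,360:580];print("diff lever region vs start",d.mean(),(d.max(2)>40).mean())
E
```

```text
t 69.4 tcp [0.467  0.2538 0.2957] yaw(yaxis) -0.038 tilt [-0.002 -0.   ] F [ 1.   0.2 -0.3] gap 0.0856 gf 0.0 q [ 0.4  -0.17  1.83  0.    1.48  0.43]
diff lever region vs start 4.947406060606061 0.0019636363636363636
```

View pics/s9.png

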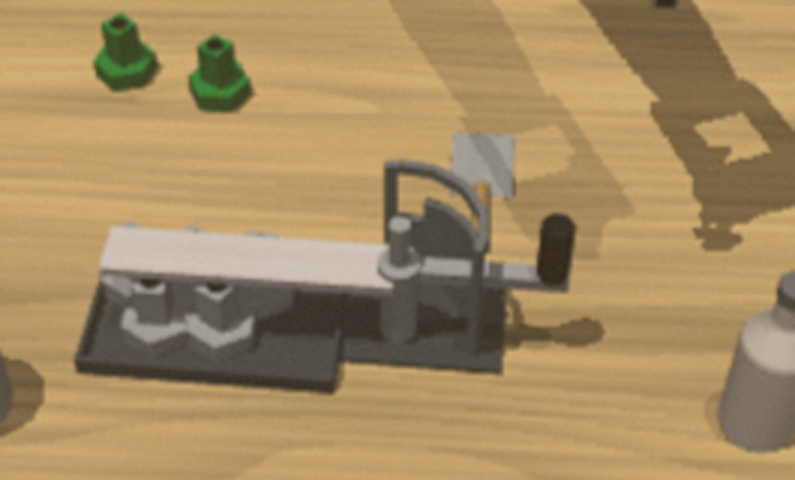

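The scene view matches the start around the post, gate and grip, so the lever is home. The keeper arm is over the packed feet, and the look-alikes and bystanders are untouched.

```bash
python3 -c "
from cell import bot
print(bot.hand_in())"
```

```text
the job is handed in; nothing more can be done
None
```

The job is handed in: all five feet found are close-packed flange-down in the tray and the lever is back home in its first notch with the keeper arm over them; the paint tin, bottle, filling knife and green look-alikes were left alone.

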